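# Break down the container stacks and load the train and the lorries

### The arm

A 6-joint arm with a two-finger parallel gripper is mounted at the origin on the work surface. World frame = base frame: x ahead of the robot, y to its left, z up, the work surface at z = 0. Lengths are in m, angles in degrees, forces in N, time in s.
With the tool pointing down it reaches from about 0.4 to 0.825 m from the base axis. Payload 7 kg.
Tool frame: the origin (TCP) lies midway between the tips of the shut fingers; the grasp point (between the pads) lies 19 mm behind it; z points along the fingers, y is the line along which they close (so a half turn about z gives the same grasp; the last joint's range is limited). The gripper opens to 88 mm and grips with 3 to 60 N. Pads are 19 mm wide; open, the fingers measure 130 mm over their backs; the gripper's body (78 mm by 193 mm) begins 47 mm behind the grasp point.
Start: joints at [-57.118, 20.546, 0.682, 0, -70.136, -16.507], TCP at [0.19, -0.648, 0.227] pointing down, gripper open.
Joint ranges: [-176.03, 176.03], [-82.01, 121.73], [-58.28, 71.71], [-173.87, 95.51], [-174.79, -0.11], [-173.66, 173.66]. Speed limits (degrees/s): [136.94, 136.94, 172.46, 180, 180, 180].

### API

Orientations are given as [roll, pitch, yaw] about the fixed x, y, z axes, in that order (R = Rz(yaw) Ry(pitch) Rx(roll)).
In Python, from plant import ctrl gives the robot as it stands. The module is installed in compiled form; this text tells all that it offers.
- The arm moves only by the tool send_rows, never from a script. Its argument "plan" is a list that holds one entry, the list of rows, each a list of 6 numbers: the shift along the tool's x, y, z in shares of 600 mm (1.0 is 600 mm), then the turn, a rotation vector about the tool's x, y, z in normalised numbers (1 is 180 degrees). A call has 1 to 8 rows; each row is the pose to reach, as a shift and turn from the pose commanded when the call began, along the tool's axes at that moment; what a row does not reach only later rows make up. A row lasts 1/12 s, in which the tool goes at most 41.7 mm and 7.16 degrees, less where a joint would pass 70% of its speed; a pose out of reach is approached as far as the arm can. No shift or turn number may pass 1 either way. A call with a gripper value outside its range is refused whole. "fingers" is the opening, from 0 (shut) to 1 (fully open), set as the call begins (left out, the last holds). The fingers move at their own pace and stop on an object; the grip force is fixed at half the most. Time passes only in rows, so rows that repeat a pose let the fingers close. It gives the time, the measured TCP pose, the force, the opening and the grip force at its end, in the units of the state.
- ctrl.get_obs(): the state, without advancing time (a new reading comes with each control period).
- ctrl.snapshot(name): name is "side" or "top"; returns a dict with "img" (400x640x3 uint8, red, green, blue), "K" (3x3 intrinsics, pixels), "pose" (4x4, takes a point from camera to world coordinates). Camera axes: x right, y down, z forward; pixel columns grow to the right and rows downward; lengths in m; the calibration is good to about 2 mm. A picture is of the moment at which its call begins. There is no depth.
- ctrl.close_job(): hands the job in; it is judged then, once.
The state is a dict: "clock": time; "joint_pos": joint angles; "qvel": joint speeds; "tau": joint torques, N m; "tool_pos": TCP position; "orientation": TCP orientation; "force": force on the tool from outside, world axes, zero at the start; "moment": the same for the moment, N m; "opening": finger opening in m; "gripper_force": force on a finger pad.
Only numpy, scipy, OpenCV 4.12 (cv2) and the standard library are available. Lean on these libraries where they do the work, as an engineer would, in place of code of your own. Each camera call takes 0.05 s, during which the arm holds its last target. There are 200 camera calls.

### The job

On this 1:64 model container terminal, take the two container stacks in the yard apart and load every container on its own vehicle: the yellow one on the brown flat wagon, the blue one on the black flat wagon, the red one on the lorry with the white cab and the grey one on the lorry with the green cab. Each must end up flat, centred and square along its vehicle's deck; set each one down rather than letting it drop. Do not shift the reach stacker or the van parked there.

Things in the scene. Friction and masses are not known exactly. Their poses are not given: they have to be found in the camera images.
- container_yellow: yellow model 20-foot shipping container, closed box 95 x 38 x 40.5 mm (its x, y, z), about 60 g, flat on top and underneath; at the start it is the upper one of a two-high stack in the yard, either on the blue or on the grey one, set back lengthwise by 19 to 31 mm on it. Origin: centre of its underside; x along its length, z up. Grip across its width
- container_red: red model 20-foot shipping container, closed box 95 x 38 x 40.5 mm (its x, y, z), about 60 g, flat on top and underneath; at the start it is the upper one of a two-high stack in the yard, either on the blue or on the grey one, set back lengthwise by 19 to 31 mm on it. Origin: centre of its underside; x along its length, z up. Grip across its width
- container_blue: dark blue model 20-foot shipping container, closed box 95 x 38 x 40.5 mm (its x, y, z), about 60 g, flat on top and underneath; at the start it is the lower one of a two-high stack in the yard, on a 3 mm slab, under the yellow or the red one, one end showing from above. Origin: centre of its underside; x along its length, z up. Grip across its width
- container_grey: grey model 20-foot shipping container, closed box 95 x 38 x 40.5 mm (its x, y, z), about 60 g, flat on top and underneath; at the start it is the lower one of a two-high stack in the yard, on a 3 mm slab, under the yellow or the red one, one end showing from above. Origin: centre of its underside; x along its length, z up. Grip across its width
- wagon_brown: rust-brown two-axle flat wagon standing on the siding, immovable; empty flat deck 114 x 42 mm with its top 18 mm above the origin (no raised edges). Origin: at rail level under the centre of the deck, 9 mm above the table; x along the wagon, z up
- wagon_black: black two-axle flat wagon standing on the siding, immovable; empty flat deck 114 x 42 mm with its top 18 mm above the origin (no raised edges). Origin: at rail level under the centre of the deck, 9 mm above the table; x along the wagon, z up
- lorry_white: lorry with a white cab and an empty dark container chassis, parked on the asphalt apron, immovable; the load deck is flat, 108 x 38 mm, its top 19.5 mm above the origin. Origin: on the ground (3 mm above the table) under the centre of the load deck; x along the lorry from cab to tail, z up; the cab, 52 mm high above the origin, takes up x = -95 to -61 mm
- lorry_green: lorry with a green cab and an empty dark container chassis, parked on the asphalt apron, immovable; the load deck is flat, 108 x 38 mm, its top 19.5 mm above the origin. Origin: on the ground (3 mm above the table) under the centre of the load deck; x along the lorry from cab to tail, z up; the cab, 52 mm high above the origin, takes up x = -95 to -61 mm
- reach_stacker: bystander: loose orange model reach stacker with its boom lowered, 125 mm long, 62 mm wide, 58 mm high, parked between the yard and the lorries. Origin: on the ground under its middle; x forward
- van: bystander: loose beige model van, 86 x 30 x 42 mm, parked at the right-hand side (-y). Origin: on the ground under its middle; x along it

How it is judged:
By the outcome, as a careful person would: the job done as asked, in the order asked, and still so for the second after the job is handed in, with the robot touching nothing.
It also fails if it takes over 109 s, if anything falls off the work surface, if the arm or the gripper's body presses on something with over 40 N, if the wrist force passes 120 N, or if a joint passes its speed limit or range.

## Working session

There is one attempt and no reset: what is moved stays moved. The work goes in short steps, Python scripts to look and compute and a tool call to move; the robot and the scene stay as the last step left them, time stands still between calls to the robot, and variables do not carry over. Pictures are saved under pics/ and viewed, at most 14 in all, crops included, and the job is handed in when it is done.

Besides the shell and the picture viewer there is one more tool, called after "Call:" by a JSON object that holds its "op" and its "data". send_rows: Moves the arm, as the interface text tells. Its arguments: {"type":"object","properties":{"plan":{"type":"array","items":{"type":"array","items":{"type":"array","items":{"type":"number"}}}},"fingers":{"type":"number"}},"required":["plan"]}

```bash
mkdir -p pics
python3 - <<'E'
from plant import ctrl
import cv2,numpy as np
print(ctrl.get_obs())
for n in("side","top"):
    s=ctrl.snapshot(n);cv2.imwrite(f"pics/{n}0.png",s["img"][:,:,::-1]);np.savez(f"{n}0.npz",**s)
    print(n,s["K"].round(1).tolist(),s["pose"].round(4).tolist())
E
```

```text
{'clock': 0.0, 'joint_pos': array([-5.71179354e+01,  2.05902574e+01,  6.32336769e-01, -1.94884669e-02,
       -7.01356687e+01, -1.65066911e+01]), 'qvel': array([ 0.0303338 , -0.07474798, -0.00529878, -0.01010209, -0.06789902,
        0.09679471]), 'tau': array([ 2.48864953e-04, -5.82727039e+01,  2.93069834e+01,  6.99713454e+00,
        7.24869737e-03, -1.43083153e-04]), 'tool_pos': array([ 0.19012551, -0.64714868,  0.22562705]), 'orientation': array([ 1.79905062e+02, -9.02847558e-03, -1.63631256e+02]), 'force': array([ 0.35027662,  0.60107718, -0.34366255]), 'moment': array([-0.02678911,  0.01425454,  0.05014318]), 'gripper_force': 0.0, 'opening': 0.08788434543135032}
side [[436.9, 0.0, 314.9], [0.0, 436.9, 198.7], [0.0, 0.0, 1.0]] [[-0.9966, -0.0477, 0.0676, 0.4993], [-0.0825, 0.6241, -0.777, 0.7169], [-0.0051, -0.7799, -0.6259, 0.6603], [0.0, 0.0, 0.0, 1.0]]
top [[381.5, 0.0, 326.9], [0.0, 381.5, 200.4], [0.0, 0.0, 1.0]] [[-0.0289, -0.9825, 0.1838, 0.3628], [-0.9995, 0.0312, 0.0099, -0.0566], [-0.0155, -0.1834, -0.9829, 1.0615], [0.0, 0.0, 0.0, 1.0]]
```

View pics/top0.png

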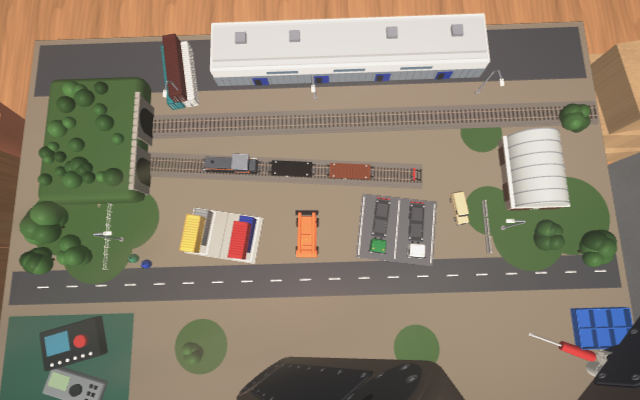

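View pics/side0.png

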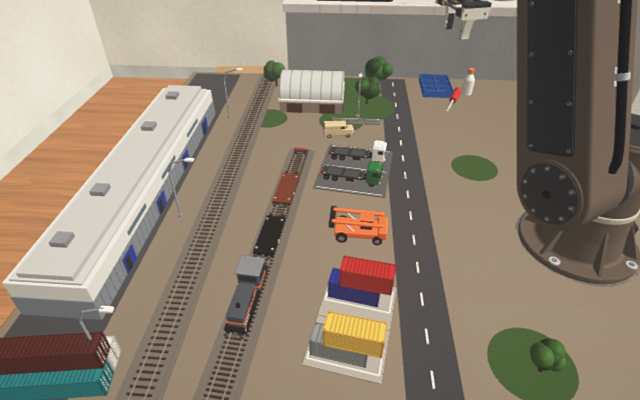

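The top view shows yellow on grey at about (192,233) and red on blue at (240,238). The black wagon is at (291,168), the brown wagon at (350,171), the green-cab deck at (381,215) and the white-cab deck at (416,220). The stacker is at (307,233) and the van at (460,208). The side view confirms the pairing. I'll zoom in to pick out faces.

Run:
```python
import cv2,numpy as np
t=cv2.imread("pics/top0.png");s=cv2.imread("pics/side0.png")
cv2.imwrite("pics/topc.png",cv2.resize(t[145:265,175:445],None,fx=2.95,fy=2.95,interpolation=cv2.INTER_CUBIC))
cv2.imwrite("pics/sidec.png",cv2.resize(s[130:380,225:425],None,fx=2.4,fy=2.4,interpolation=cv2.INTER_CUBIC))
h=cv2.cvtColor(t,cv2.COLOR_BGR2HSV)
for p in[(192,230),(190,248),(240,230),(238,253),(250,218),(206,214),(200,212),(291,168),(350,171),(380,212),(416,215),(379,245)]: print("top",p,h[p[1],p[0]])
h=cv2.cvtColor(s,cv2.COLOR_BGR2HSV)
for p in[(356,327),(356,345),(368,268),(368,282),(345,290),(352,275),(318,330),(340,350),(270,235),(287,187),(345,175),(350,154)]: print("side",p,h[p[1],p[0]])
```

```text
top (192, 230) [ 24 137 244]
top (190, 248) [ 25 138 245]
top (240, 230) [  1 171 221]
top (238, 253) [  1 171 227]
top (250, 218) [117 149 174]
top (206, 214) [ 15  18 168]
top (200, 212) [ 15  18 174]
top (291, 168) [13 40 58]
top (350, 171) [  8 143 150]
top (380, 212) [  6  12 106]
top (416, 215) [174  12 105]
top (379, 245) [ 65 124 154]
side (356, 327) [ 21 162 232]
side (356, 345) [ 20 162 170]
side (368, 268) [  1 181 204]
side (368, 282) [  2 169 136]
side (345, 290) [122 107  95]
side (352, 275) [  2 171 136]
side (318, 330) [ 20  16 144]
side (340, 350) [ 24  23 110]
side (270, 235) [19 43 48]
side (287, 187) [  8 152 124]
side (345, 175) [ 9 20 88]
side (350, 154) [17 25 71]
```

View pics/topc.png

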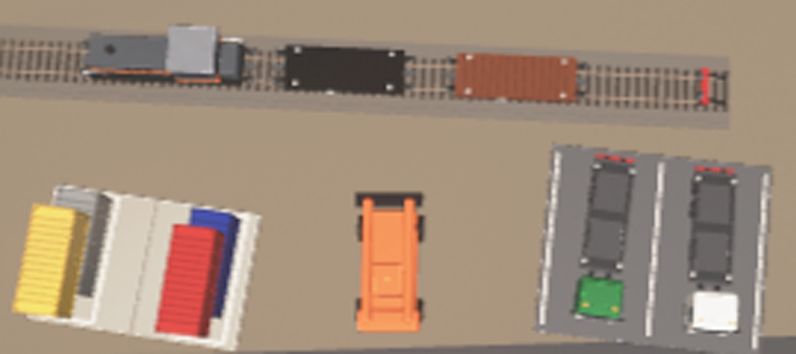

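View pics/sidec.png

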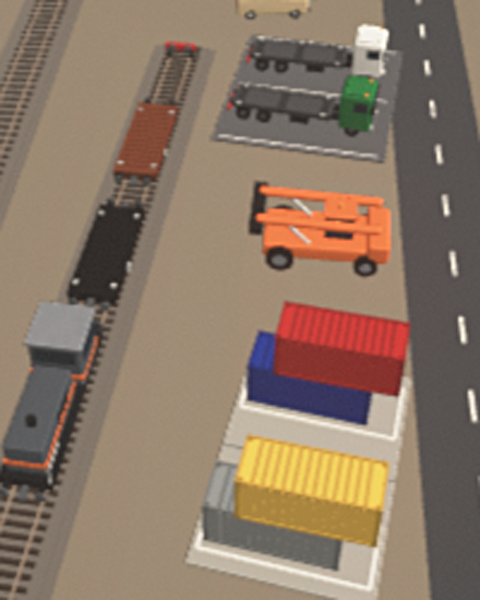

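The crops show clear top faces: bright yellow and red roofs with darker sides, and deck markers on the wagons. Next I'll mask each face, rectify it on a plane and triangulate the centres.

```bash
cat > h.py <<'E'
import cv2,numpy as np
F=6
def ray(s,uv):
    uv=np.atleast_2d(uv).astype(float)
    d=np.c_[uv,np.ones(len(uv))]@np.linalg.inv(s["K"]).T@s["pose"][:3,:3].T
    return s["pose"][:3,3],d
def plane(s,uv,z):
    o,d=ray(s,uv);return (o+d*((z-o[2])/d[:,2])[:,None])[:,:2]
def proj(s,P):
    P=np.atleast_2d(P);c=(P-s["pose"][:3,3])@s["pose"][:3,:3]@s["K"].T;return c[:,:2]/c[:,2:]
def face(s,box,lo,hi,z,k=3):
    """largest colour blob in box -> rectangle on plane z: centre, size, angle of long side"""
    x0,y0,x1,y1=box
    im=cv2.resize(s["img"][y0:y1,x0:x1],None,fx=F,fy=F,interpolation=cv2.INTER_CUBIC)
    m=cv2.inRange(cv2.cvtColor(im,cv2.COLOR_RGB2HSV),np.array(lo),np.array(hi))
    m=cv2.morphologyEx(m,cv2.MORPH_CLOSE,np.ones((2*F+1,)*2));m=cv2.morphologyEx(m,cv2.MORPH_OPEN,np.ones((k*F,)*2))
    c=max(cv2.findContours(m,0,1)[0],key=cv2.contourArea)[:,0]
    uv=(c+.5)/F-.5+[x0,y0]
    p=plane(s,uv,z).astype(np.float32)*1000
    (cx,cy),(w,h),_=r=cv2.minAreaRect(p);b=cv2.boxPoints(r)
    e=max((b[1]-b[0],b[2]-b[1]),key=np.linalg.norm)
    M=cv2.moments(p);cen=np.array([M["m10"],M["m01"]])/M["m00"]
    return cen/1000,np.array([cx,cy])/1000,sorted((w,h)),np.degrees(np.arctan2(e[1],e[0]))%180
def tri(sa,pa,sb,pb,z):
    """pa,pb: centres on plane z as seen by two cameras"""
    oa,ob=sa["pose"][:3,3],sb["pose"][:3,3]
    da=np.r_[pa,z]-oa;db=np.r_[pb,z]-ob
    t=np.linalg.lstsq(np.c_[da,-db],ob-oa,rcond=None)[0]
    A,B=oa+t[0]*da,ob+t[1]*db;return (A+B)/2,A-B
def report(T,S,name,z,tb,tl,th,sb,sl,sh,k=3):
    r=[]
    for s,b,l,h in((T,tb,tl,th),(S,sb,sl,sh)):
        f=face(s,b,l,h,z,k);r.append(f);print(name,"cen",f[0].round(4),"rect",f[1].round(4),np.round(f[2],1),"ang",round(f[3],1))
    P,e=tri(T,r[0][1],S,r[1][1],z);print("   tri",P.round(4),"gap mm",(e*1000).round(1))
E
python3 - <<'E'
from h import *
T=np.load("top0.npz");S=np.load("side0.npz")
report(T,S,"yellow",.084,(170,200,215,262),(18,90,205),(32,255,255),(320,305,395,370),(15,90,195),(32,255,255))
report(T,S,"red",.084,(220,205,262,268),(0,120,190),(8,255,255),(330,250,402,300),(0,120,165),(8,255,255))
report(T,S,"brown",.027,(320,155,380,188),(0,100,60),(14,255,255),(265,165,308,212),(2,110,60),(14,255,255))
report(T,S,"black",.027,(265,152,318,186),(0,0,0),(180,255,85),(245,205,292,262),(0,0,0),(180,255,75),5)
for n,s,b in(("T",T,(366,196,432,240)),("S",S,(320,145,395,188))):
    for z in(0,): print(n);x0,y0,x1,y1=b;print(cv2.cvtColor(s["img"],cv2.COLOR_RGB2HSV)[y0:y1:2,x0:x1:2,2])
E
```

```text
yellow cen [0.4717 0.3096] rect [0.4715 0.3093] [39.3 96.2] ang 170.9
yellow cen [0.4738 0.3101] rect [0.4739 0.3104] [39.2 95.8] ang 171.1
   tri [0.4727 0.3097 0.0827] gap mm [-2.2  0.3 -0.1]
red cen [0.4507 0.1855] rect [0.4509 0.1853] [37.2 94.2] ang 171.4
red cen [0.453  0.1868] rect [0.453  0.1864] [37.7 95.1] ang 171.0
   tri [0.452  0.1855 0.0828] gap mm [-1.9  0.3 -0.1]
brown cen [ 0.6379 -0.1122] rect [ 0.638  -0.1121] [ 44.1 115.3] ang 85.5
brown cen [ 0.6399 -0.1079] rect [ 0.6399 -0.1076] [ 44.2 119.3] ang 85.6
   tri [ 0.6399 -0.1124  0.0231] gap mm [-1.6  0.1 -0.4]
black cen [0.6501 0.0497] rect [0.6507 0.0506] [ 43.6 115.1] ang 85.6
black cen [0.6529 0.0594] rect [0.6525 0.0588] [ 44.4 125.2] ang 85.3
   tri [0.6535 0.0513 0.0196] gap mm [-1.5  0.  -0.4]
T
[[129 129 128 129 129 131 134 133 143 137 133 133 134 164 165 164 164 167
  168 168 168 169 169 169 168 169 168 168 168 169 169 169 169]
 [129 129 129 129 128 125 174 108 195 192 135 148 132 129 128 129 128 144
  141 125 136 134 165 165 164 165 168 168 169 169 169 168 168]
 [129 129 129 129 128 125 104  86  91  98 1
[... 5498 characters left out ...]
  70  83  83  84  87  85 100  98 115 114 113  99  88
   89  88]
 [112 111 115 116 111 113 112 104 106 113 112 115 114 107 106  89  68 113
  114 115 112 115 114  85  81  84  87  85  87 103 116 113 111 113 112  86
   91  88]
 [113 113 112 112 112 113 113 113 113 114 114 113 114 115 113 113 113 114
  114 112 114 113 114  98  75  71  80  87  86 112 149 114 113 111 116  87
   89  89]
 [115 110 109 109 112 112 112 113 113 112 112 113 114 112 114 113 113 111
  113 114 111 112 114 113  93  52  51  93 108 105 116 111 112 122 134  86
   88  90]
 [151 179 210 194 148 120 117 117 113 108 108 111 112 113 114 115 112 114
  114 114 113 113 114 114 114 110 107 114 115 113 115 113 111 130 140  89
   91  91]]
```

```bash
cat > mv.py <<'E'
# mv.py x y z yaw [x y z yaw ...] : shifts (cm, tool axes) and turn (deg about tool z) of each leg, starting from the measured pose
import sys,numpy as np
from scipy.spatial.transform import Rotation as R
from plant import ctrl
o=ctrl.get_obs()
p=np.array(o["tool_pos"]);yaw=o["orientation"][2]
print("t",round(o["clock"],2),"at",p.round(4),o["orientation"].round(2),"open",round(o["opening"],4),"grip",round(o["gripper_force"],1),"F",o["force"].round(1),"j",o["joint_pos"].round(0))
a=np.array(sys.argv[1:],float).reshape(-1,4)
for w in a:
    dy=(w[3]-yaw+180)%360-180
    d=R.from_euler("xyz",[180,0,yaw],degrees=True).inv().apply(w[:3]-p)
    print("leg cm",(d*100).round(2),"rz",round(-dy,1),"rows>=",round(max(np.linalg.norm(d)/.0417,abs(dy)/7.16),1))
    p=w[:3];yaw=w[3]
E
python3 mv.py .42 -.40 .22 -163.6  .47 -.08 .2 -163.6  .472 .24 .18 -163.6 .4727 .3097 .14 171
```

```text
t 0.1 at [ 0.1901 -0.6472  0.2257] [ 1.7991e+02 -1.0000e-02 -1.6363e+02] open 0.0878 grip 0.0 F [-0.2  0.1 -0.2] j [-57.  21.   1.  -0. -70. -17.]
leg cm [-29.02  17.24   0.57] rz -0.0 rows>= 8.1
leg cm [-13.83  29.29   2.  ] rz -0.0 rows>= 7.8
leg cm [-9.23 30.64  2.  ] rz -0.0 rows>= 7.7
leg cm [-2.04  6.67  4.  ] rz 25.4 rows>= 3.5
```

Units first: shifts go in shares of 600 mm and turns go in shares of 180 degrees. So -28 cm / 60 = -0.4667, 17 cm / 60 = 0.2833.

Call:
{"op": "send_rows", "data": {"plan": [[[-0.4667,0.2833,0.0083,0,0,0],[-0.4667,0.2833,0.0083,0,0,0],[-0.4667,0.2833,0.0083,0,0,0],[-0.4667,0.2833,0.0083,0,0,0],[-0.4667,0.2833,0.0083,0,0,0],[-0.4667,0.2833,0.0083,0,0,0],[-0.4667,0.2833,0.0083,0,0,0],[-0.4667,0.2833,0.0083,0,0,0]]]}}

```text
clock: 0.77
tool_pos: [0.4121, -0.4034, 0.2214]
orientation: [180.0, 0.0, -163.6]
force: [0.0, 0.1, -0.4]
opening: 0.0875
gripper_force: 0.0
```

To row units: 29 cm / 60 = 0.4833, -14 cm / 60 = -0.2333.

Call:
{"op": "send_rows", "data": {"plan": [[[-0.2333,0.4833,0.0333,0,0,0],[-0.2333,0.4833,0.0333,0,0,0],[-0.2333,0.4833,0.0333,0,0,0],[-0.2333,0.4833,0.0333,0,0,0],[-0.2333,0.4833,0.0333,0,0,0],[-0.2333,0.4833,0.0333,0,0,0],[-0.2333,0.4833,0.0333,0,0,0],[-0.2333,0.4833,0.0333,0,0,0]]]}}

```text
clock: 1.43
tool_pos: [0.4634, -0.0852, 0.2015]
orientation: [180.0, 0.0, -163.6]
force: [1.1, -0.2, -0.3]
opening: 0.0876
gripper_force: 0.0
```

To row units: 30.5 cm / 60 = 0.5083, -9.5 cm / 60 = -0.1583.

Call:
{"op": "send_rows", "data": {"plan": [[[-0.1583,0.5083,0.0333,0,0,0],[-0.1583,0.5083,0.0333,0,0,0],[-0.1583,0.5083,0.0333,0,0,0],[-0.1583,0.5083,0.0333,0,0,0],[-0.1583,0.5083,0.0333,0,0,0],[-0.1583,0.5083,0.0333,0,0,0],[-0.1583,0.5083,0.0333,0,0,0],[-0.1583,0.5083,0.0333,0,0,0]]]}}

```text
clock: 2.1
tool_pos: [0.4683, 0.2347, 0.1812]
orientation: [180.0, 0.0, -163.5]
force: [0.4, 0.2, 0.2]
opening: 0.0878
gripper_force: 0.0
```

To row units: 7 cm / 60 = 0.1167, 4 cm / 60 = 0.0667, 25.4 degrees / 180 = 0.1411.

Call:
{"op": "send_rows", "data": {"plan": [[[-0.0417,0.1167,0.0667,0,0,0.1411],[-0.0417,0.1167,0.0667,0,0,0.1411],[-0.0417,0.1167,0.0667,0,0,0.1411],[-0.0417,0.1167,0.0667,0,0,0.1411],[-0.0417,0.1167,0.0667,0,0,0.1411],[-0.0417,0.1167,0.0667,0,0,0.1411],[-0.0417,0.1167,0.0667,0,0,0.1411]]]}}

```text
clock: 2.68
tool_pos: [0.473, 0.3054, 0.1417]
orientation: [180.0, 0.0, 171.1]
force: [-0.2, -0.1, 0.3]
opening: 0.0873
gripper_force: 0.0
```

```bash
python3 mv.py .4727 .3097 .14 171 .4727 .3097 .054 171
```

```text
t 2.68 at [0.473  0.3054 0.1417] [179.99   0.   171.1 ] open 0.0873 grip 0.0 F [-0.2 -0.1  0.3] j [  53.   14.  -20.    0.  -56. -152.]
leg cm [0.09 0.42 0.17] rz 0.1 rows>= 0.1
leg cm [-0.  -0.   8.6] rz -0.0 rows>= 2.1
```

To row units: 8.9 cm / 60 = 0.1483, 4 cm / 60 = 0.0667.

Call:
{"op": "send_rows", "data": {"plan": [[[0.0017,0.0067,0.0667,0,0,0],[0.0017,0.0067,0.0667,0,0,0],[0.0017,0.0067,0.1483,0,0,0],[0.0017,0.0067,0.1483,0,0,0],[0.0017,0.0067,0.1483,0,0,0],[0.0017,0.0067,0.1483,0,0,0]]]}}

```text
clock: 3.18
tool_pos: [0.4732, 0.3098, 0.0539]
orientation: [-180.0, 0.0, 171.0]
force: [0.4, 0.4, 0.3]
opening: 0.0876
gripper_force: 0.0
```

Call:
{"op": "send_rows", "data": {"plan": [[[0,0,0,0,0,0],[0,0,0,0,0,0],[0,0,0,0,0,0],[0,0,0,0,0,0],[0,0,0,0,0,0],[0,0,0,0,0,0],[0,0,0,0,0,0],[0,0,0,0,0,0]]], "fingers": 0.3}}

```text
clock: 3.85
tool_pos: [0.4726, 0.3099, 0.0526]
orientation: [-180.0, -0.0, 171.0]
force: [0.3, -0.1, 0.2]
opening: 0.04
gripper_force: 0.0
```

```bash
python3 mv.py .4727 .3097 .0525 171 .4727 .3097 .15 171
```

```text
t 3.85 at [0.4726 0.3099 0.0526] [-180.     -0.    170.98] open 0.04 grip 0.0 F [ 0.3 -0.1  0.2] j [  53.   20.  -26.    0.  -44. -152.]
leg cm [-0.01 -0.01  0.01] rz -0.0 rows>= 0.0
leg cm [ 0.    0.   -9.75] rz -0.0 rows>= 2.3
```

Call:
{"op": "send_rows", "data": {"plan": [[[0,0,0,0,0,0],[0,0,0,0,0,0],[0,0,0,0,0,0],[0,0,0,0,0,0],[0,0,0,0,0,0]]], "fingers": 0.3}}

```text
clock: 4.27
tool_pos: [0.4725, 0.3098, 0.0525]
orientation: [-180.0, -0.0, 171.0]
force: [-0.8, -0.9, 0.9]
opening: 0.0378
gripper_force: 30.0
```

To row units: -10 cm / 60 = -0.1667, -6 cm / 60 = -0.1.

Call:
{"op": "send_rows", "data": {"plan": [[[0,0,-0.0167,0,0,0],[0,0,-0.05,0,0,0],[0,0,-0.1,0,0,0],[0,0,-0.1667,0,0,0],[0,0,-0.1667,0,0,0],[0,0,-0.1667,0,0,0]]]}}

```text
clock: 4.77
tool_pos: [0.4737, 0.3111, 0.1559]
orientation: [179.7, 0.2, 171.0]
force: [0.4, -0.1, -1.6]
opening: 0.0377
gripper_force: 30.0
```

```bash
cat > snap.py <<'E'
import sys
from h import *
from plant import ctrl
def snap(tag):
    r=[]
    for n in("top","side"):
        s=ctrl.snapshot(n);np.savez(f"{n}_{tag}.npz",**s);cv2.imwrite(f"pics/{n}_{tag}.png",s["img"][:,:,::-1]);r.append(s)
    return r
E
python3 - <<'E'
from snap import *
T,S=snap("y1");o=ctrl.get_obs();print(o["tool_pos"],o["orientation"],o["opening"],o["gripper_force"])
c=cv2.resize(T["img"][195:265,165:265],None,fx=4,fy=4)[:,:,::-1]
d=cv2.resize(S["img"][250:390,300:420],None,fx=3,fy=3)[:,:,::-1]
m=np.zeros((420,780,3),np.uint8);m[:280,:400]=c;m[:420,410:770]=d;cv2.imwrite("pics/y1c.png",m)
E
```

```text
[0.47228985 0.30967618 0.15276441] [ 1.79972582e+02 -1.12637715e-02  1.70958460e+02] 0.03789758369482163 29.99712198972702
```

View pics/y1c.png

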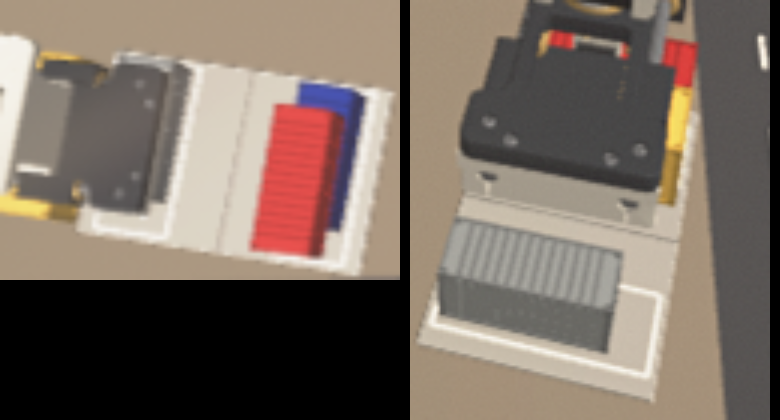

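Yellow is held and grey stayed put. The gripper hides the roof, so I'll check the placement after setting it down. Now I'll triangulate the deck corner markers on all four vehicles.

Run:
```python
from h import *
T=np.load("top_y1.npz");S=np.load("side_y1.npz")
def dots(s,b,thr):
    x0,y0,x1,y1=b
    g=cv2.cvtColor(s["img"],cv2.COLOR_RGB2HSV)[y0:y1,x0:x1]
    v=g[...,2].astype(int)-2*g[...,1]*0
    v=cv2.resize(g[...,2],None,fx=F,fy=F,interpolation=cv2.INTER_CUBIC).astype(float)
    bg=cv2.morphologyEx(v,cv2.MORPH_OPEN,np.ones((4*F,4*F)))
    m=((v-bg)>thr).astype(np.uint8)
    n,l,st,c=cv2.connectedComponentsWithStats(m)
    return [(((c[i]+.5)/F-.5+[x0,y0]).round(1).tolist(),int(st[i,4]),int((v-bg)[l==i].max())) for i in range(1,n)]
for n,s,b in(("brownT",T,(331,163,371,180)),("brownS",S,(272,172,301,205)),("blackT",T,(272,160,312,178)),("blackS",S,(253,213,287,257)),
 ("greenT",T,(369,196,394,243)),("whiteT",T,(406,198,430,246)),("whiteS",S,(322,143,378,163)),("greenS",S,(316,164,372,182))):
    print(n,dots(s,b,14))
m=np.zeros((590,790,3),np.uint8)
a=cv2.resize(T["img"][192:248,360:435],None,fx=5.2,fy=5.2,interpolation=cv2.INTER_CUBIC);m[:a.shape[0],:a.shape[1]]=a
a=cv2.resize(S["img"][140:192,315:392],None,fx=5.2,fy=5.2,interpolation=cv2.INTER_CUBIC);m[:a.shape[0],390:390+a.shape[1]]=a
a=cv2.resize(T["img"][155:185,265:380],None,fx=3.4,fy=3.4,interpolation=cv2.INTER_CUBIC);m[300:300+a.shape[0],:a.shape[1]]=a
a=cv2.resize(S["img"][168:262,245:310],None,fx=3.1,fy=3.1,interpolation=cv2.INTER_CUBIC);m[285:285+a.shape[0],450:450+a.shape[1]]=a
cv2.imwrite("pics/decks.png",m[:,:,::-1])
```

```text
brownT [([330.8, 163.5], 41, 16), ([333.7, 163.8], 212, 63), ([365.8, 165.4], 170, 44), ([370.1, 169.0], 33, 35), ([368.6, 173.3], 64, 16), ([333.2, 175.4], 221, 64), ([365.4, 176.8], 233, 70), ([338.8, 178.8], 756, 44), ([370.0, 177.9], 27, 18), ([348.8, 179.0], 58, 35), ([352.4, 179.3], 9, 17), ([358.8, 179.2], 28, 24)]
brownS [([288.6, 172.3], 122, 35), ([299.0, 172.0], 116, 39), ([287.1, 172.4], 1, 15), ([299.7, 178.2], 444, 39), ([283.3, 174.8], 131, 33), ([296.0, 176.1], 189, 52), ([294.8, 181.8], 15, 16), ([271.9, 190.6], 102, 22), ([293.4, 192.8], 223, 46), ([274.6, 197.1], 179, 62), ([287.4, 199.3], 463, 55), ([300.0, 201.8], 232, 23), ([277.6, 199.6], 31, 18), ([272.2, 203.0], 154, 48), ([276.0, 203.9], 117, 35), ([280.4, 204.0], 96, 24), ([291.0, 204.0], 72, 30)]
blackT [([291.3, 160.4], 2412, 122), ([307.4, 162.9], 207, 141), ([311.2, 169.5], 36, 20), ([274.6, 172.5], 273, 142), ([306.6, 174.1], 287, 145), ([271.8, 172.9], 3, 15), ([289.5, 176.5], 2696, 112)]
blackS [([267.3, 213.3], 139, 35), ([278.2, 213.4], 903, 69), ([285.5, 220.3], 607, 73), ([267.2, 218.1], 300, 115
[... 1191 characters left out ...]
201.9], 266, 82), ([422.2, 202.4], 246, 64), ([411.3, 204.9], 199, 114), ([419.9, 204.0], 8, 17), ([423.4, 206.1], 237, 116), ([409.6, 211.4], 100, 29), ([411.2, 210.9], 5, 15), ([410.9, 218.9], 6, 16), ([410.6, 224.3], 16, 16), ([421.6, 230.4], 95, 24), ([406.7, 232.1], 2, 15), ([409.5, 237.4], 245, 115), ([406.6, 237.2], 7, 15), ([421.6, 238.5], 280, 127), ([415.9, 243.5], 1811, 107)]
whiteS [([327.4, 154.3], 132, 38), ([322.1, 160.4], 178, 44)]
greenS [([320.7, 163.8], 26, 20), ([326.2, 164.5], 267, 59), ([321.6, 169.0], 120, 52), ([326.9, 170.7], 2, 15), ([324.3, 172.0], 270, 104), ([320.2, 174.0], 287, 77), ([316.1, 175.4], 260, 46), ([325.8, 176.6], 103, 28), ([326.0, 180.7], 149, 31)]
```

View pics/decks.png

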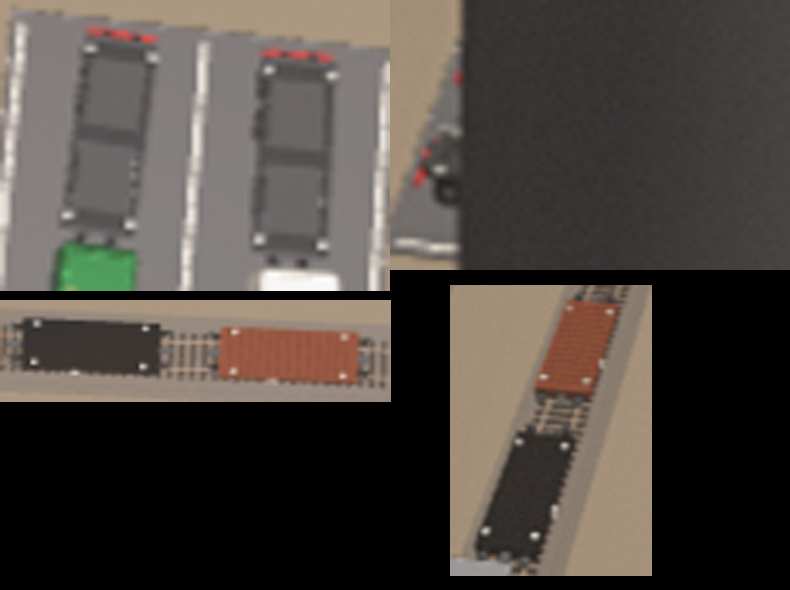

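Each deck has four white corner markers visible. For the lorries I'll take the side view from the first picture, because the arm hides them now.

Run:
```python
from h import *
T=np.load("top0.npz");S=np.load("side0.npz")
def cen(s,p,r):
    g=cv2.cvtColor(s["img"],cv2.COLOR_RGB2HSV).astype(float);w=g[...,2]-.5*g[...,1]
    for it in range(3):
        x,y=np.round(p).astype(int);W=w[y-r:y+r+1,x-r:x+r+1];W=np.clip(W-np.percentile(W,60)-12,0,None)
        if W.sum()==0: return p,0
        Y,X=np.mgrid[y-r:y+r+1,x-r:x+r+1];p=np.array([(W*X).sum(),(W*Y).sum()])/W.sum()
    return p,W.max()
D={"brown":(.027,[(333.7,163.8),(333.2,175.4),(365.8,165.4),(365.4,176.8)]),"black":(.027,[(275,161.6),(274.6,172.5),(307.4,162.9),(306.6,174.1)]),
"green":(.0225,[(377,200.8),(389,202.5),(372.7,232.7),(384.7,234.5)]),"white":(.0225,[(411.3,204.9),(423.4,206.1),(409.5,237.4),(421.6,238.5)])}
for n,(z,q) in D.items():
    A=[];B=[];X=[];G=[]
    for p in q:
        a,_=cen(T,p,2);g=np.r_[plane(T,a,z)[0],z]+[.001,.0005,0];b,m=cen(S,proj(S,g)[0],2)
        pa=plane(T,a,z)[0];pb=plane(S,b,z)[0];t,e=tri(T,pa,S,pb,z);A.append(pa);B.append(pb);X.append(t);G.append(e)
        print(n,a.round(1),b.round(1),int(m),pa.round(4),pb.round(4),t.round(4))
    for Q in(A,B):
        Q=np.array(Q);d=(Q[0]+Q[1]-Q[2]-Q[3]) if n[0]=='b' else (Q[2]+Q[3]-Q[0]-Q[1])
        print("   c",Q.mean(0).round(4),"ang",round(np.degrees(np.arctan2(d[1],d[0]))%180,2))
    print("   tri",np.mean(X,0).round(4))
```

```text
brown [333.6 163.5] [274.6 197. ] 81 [ 0.661  -0.0681] [ 0.6618 -0.0683] [ 0.6614 -0.0681  0.027 ]
brown [333.2 175.5] [288.6 198.4] 61 [ 0.6264 -0.0657] [ 0.6287 -0.0659] [ 0.6276 -0.0658  0.0267]
brown [365.8 165.2] [281.9 174.1] 15 [ 0.6532 -0.1581] [ 0.6578 -0.1608] [ 0.6552 -0.1581  0.0283]
brown [365.3 176.8] [296.1 176.2] 82 [ 0.6197 -0.1552] [ 0.6215 -0.1543] [ 0.6208 -0.1554  0.026 ]
   c [ 0.6401 -0.1118] ang 85.38
   c [ 0.6425 -0.1123] ang 86.48
   tri [ 0.6413 -0.1119  0.027 ]
black [275.  161.2] [256.  246.7] 92 [0.6731 0.0968] [0.6746 0.0957] [0.6737 0.0967 0.0278]
black [274.4 172.7] [271.9 248.4] 128 [0.6399 0.0985] [0.6414 0.098 ] [0.6406 0.0984 0.0273]
black [307.3 161.8] [266.2 217.8] 51 [0.6683 0.0057] [0.6689 0.0057] [0.6686 0.0057 0.027 ]
black [306.6 174.1] [281.5 219.4] 89 [0.6328 0.0085] [0.6345 0.0084] [0.6337 0.0085 0.0269]
   c [0.6535 0.0524] ang 86.21
   c [0.6549 0.0519] ang 85.97
   tri [0.6541 0.0523 0.0272]
green [376.6 200.7] [324.  172.1] 69 [ 0.5518 -0.1835] [ 0.5541 -0.1835] [ 0.553  -0.1836  0.0222]
green [389.2 202.7] [327.  164.5] 33 [ 0.5451 -0.2179] [ 0.5486 -0.2179] [ 0.5469 -0.2182  0.0219]
green [372.4 233. ] [359.  177.1] 69 [ 0.4629 -0.1675] [ 0.4661 -0.1684] [ 0.4645 -0.1676  0.0227]
green [384.5 234.9] [362.2 169.2] 48 [ 0.4567 -0.2   ] [ 0.4581 -0.2036] [ 0.4574 -0.1998  0.025 ]
   c [ 0.5041 -0.1922] ang 169.17
   c [ 0.5067 -0.1934] ang 170.65
   tri [ 0.5055 -0.1923  0.0229]
white [410.9 204.7] [331.8 152. ] 45 [ 0.5376 -0.2772] [ 0.5394 -0.2781] [ 0.5385 -0.2773  0.0228]
white [423.6 206. ] [333.7 145. ] 51 [ 0.5329 -0.3116] [ 0.5362 -0.314 ] [ 0.5344 -0.3115  0.0237]
white [409.4 237.6] [365.1 156.1] 30 [ 0.4474 -0.2667] [ 0.4504 -0.2649] [ 0.4489 -0.2673  0.0207]
white [421.5 238.9] [367.3 149. ] 19 [ 0.4429 -0.2994] [ 0.4441 -0.3005] [ 0.4435 -0.2993  0.0231]
   c [ 0.4902 -0.2887] ang 172.82
   c [ 0.4925 -0.2894] ang 171.62
   tri [ 0.4913 -0.2888  0.0226]
```

```bash
python3 mv.py .55 .10 .153 -142 .6395 -.1117 .15 -94.5
```

```text
t 4.87 at [0.4723 0.3097 0.1528] [ 1.7997e+02 -1.0000e-02  1.7096e+02] open 0.0379 grip 30.0 F [-0.1  0.2 -1.3] j [  53.   14.  -19.   -0.  -57. -152.]
leg cm [-10.97 -19.49  -0.02] rz -47.0 rows>= 6.6
leg cm [  5.98 -22.19   0.3 ] rz -47.5 rows>= 6.6
```

To row units: -19.5 cm / 60 = -0.325, -11 cm / 60 = -0.1833, -47 degrees / 180 = -0.2611.

Call:
{"op": "send_rows", "data": {"plan": [[[-0.1833,-0.325,0,0,0,-0.2611],[-0.1833,-0.325,0,0,0,-0.2611],[-0.1833,-0.325,0,0,0,-0.2611],[-0.1833,-0.325,0,0,0,-0.2611],[-0.1833,-0.325,0,0,0,-0.2611],[-0.1833,-0.325,0,0,0,-0.2611],[-0.1833,-0.325,0,0,0,-0.2611]]]}}

```text
clock: 5.45
tool_pos: [0.5507, 0.0953, 0.151]
orientation: [180.0, -0.2, -141.9]
force: [0.5, -0.3, -0.7]
opening: 0.0382
gripper_force: 30.0
```

To row units: -22.2 cm / 60 = -0.37, 6 cm / 60 = 0.1, -47.5 degrees / 180 = -0.2639.

Call:
{"op": "send_rows", "data": {"plan": [[[0.1,-0.37,0,0,0,-0.2639],[0.1,-0.37,0,0,0,-0.2639],[0.1,-0.37,0,0,0,-0.2639],[0.1,-0.37,0,0,0,-0.2639],[0.1,-0.37,0,0,0,-0.2639],[0.1,-0.37,0,0,0,-0.2639],[0.1,-0.37,0,0,0,-0.2639],[0.1,-0.37,0,0,0,-0.2639]]]}}

```text
clock: 6.12
tool_pos: [0.6392, -0.1142, 0.1502]
orientation: [179.8, -0.0, -94.4]
force: [-0.0, 0.0, -1.7]
opening: 0.0379
gripper_force: 30.0
```

```bash
python3 - <<'E'
from snap import *
T,S=snap("y2")
x=cv2.resize(S["img"][150:270,230:350],None,fx=4,fy=4,interpolation=cv2.INTER_CUBIC)
cv2.imwrite("pics/y2c.png",x[:,:,::-1])
E
python3 mv.py .6395 -.1117 .15 -94.5 .6395 -.1117 .038 -94.5
```

```text
t 6.22 at [ 0.639  -0.1119  0.151 ] [ 1.7984e+02 -1.0000e-02 -9.4790e+01] open 0.0379 grip 30.0 F [ 0.1  0.1 -0.6] j [  7.  21.  -8.  -0. -60. -12.]
leg cm [-0.03 -0.05  0.1 ] rz -0.3 rows>= 0.0
leg cm [ 0.  -0.  11.2] rz -0.0 rows>= 2.7
```

To row units: 11 cm / 60 = 0.1833, 10.9 cm / 60 = 0.1817.

Call:
{"op": "send_rows", "data": {"plan": [[[0,0,0.0667,0,0,0],[0,0,0.125,0,0,0],[0,0,0.1667,0,0,0],[0,0,0.1767,0,0,0],[0,0,0.1817,0,0,0],[0,0,0.1833,0,0,0],[0,0,0.1833,0,0,0]]]}}

```text
clock: 6.8
tool_pos: [0.6411, -0.1113, 0.0442]
orientation: [-179.9, 0.0, -94.5]
force: [-0.1, 0.5, 0.5]
opening: 0.0382
gripper_force: 30.0
```

```bash
python3 mv.py .6395 -.1117 .036 -94.5
```

```text
t 6.8 at [ 0.6411 -0.1113  0.0442] [-1.7987e+02  1.0000e-02 -9.4520e+01] open 0.0382 grip 30.0 F [-0.1  0.5  0.5] j [  7.  27. -15.   0. -48. -12.]
leg cm [0.05 0.16 0.82] rz -0.0 rows>= 0.2
```

Call:
{"op": "send_rows", "data": {"plan": [[[0,0,0,0,0,0],[0,0,0,0,0,0],[0,0,0,0,0,0],[0,0,0.0017,0,0,0],[0,0,0.0033,0,0,0],[0,0,0.0033,0,0,0]]]}}

```text
clock: 7.3
tool_pos: [0.6398, -0.112, 0.0405]
orientation: [180.0, 0.0, -94.5]
force: [1.2, 0.1, -0.3]
opening: 0.0382
gripper_force: 30.0
```

```bash
python3 mv.py .6395 -.1117 .036 -94.5
```

```text
t 7.3 at [ 0.6398 -0.112   0.0405] [179.99   0.   -94.54] open 0.0382 grip 30.0 F [ 1.2  0.1 -0.3] j [  7.  28. -15.  -0. -47. -12.]
leg cm [-0.02  0.04  0.45] rz -0.0 rows>= 0.1
```

To row units: 0.25 cm / 60 = 0.0042, 0.2 cm / 60 = 0.0033.

Call:
{"op": "send_rows", "data": {"plan": [[[0,0,0.0017,0,0,0],[0,0,0.0025,0,0,0],[0,0,0.0033,0,0,0],[0,0,0.0042,0,0,0],[0,0,0.0042,0,0,0]]]}}

```text
clock: 7.72
tool_pos: [0.6398, -0.1119, 0.0378]
orientation: [180.0, -0.0, -94.5]
force: [0.4, 0.9, -0.8]
opening: 0.0378
gripper_force: 30.0
```

To row units: 0.1 cm / 60 = 0.0017, 0.05 cm / 60 = 0.0008.

Call:
{"op": "send_rows", "data": {"plan": [[[0,0,0.0008,0,0,0],[0,0,0.0017,0,0,0],[0,0,0.0017,0,0,0],[0,0,0.0017,0,0,0]]]}}

```text
clock: 8.05
tool_pos: [0.6399, -0.1119, 0.037]
orientation: [180.0, -0.0, -94.5]
force: [0.1, 0.4, -0.1]
opening: 0.0379
gripper_force: 30.0
```

```bash
python3 mv.py .6395 -.1117 .036 -94.5
```

```text
t 8.05 at [ 0.6399 -0.1119  0.037 ] [179.99  -0.   -94.52] open 0.0379 grip 30.0 F [ 0.1  0.4 -0.1] j [  7.  28. -15.  -0. -47. -12.]
leg cm [-0.01  0.04  0.1 ] rz -0.0 rows>= 0.0
```

Going down in half-millimetre steps and watching for contact.

To row units: 0.1 cm / 60 = 0.0017, 0.05 cm / 60 = 0.0008.

Call:
{"op": "send_rows", "data": {"plan": [[[0,0,0.0008,0,0,0],[0,0,0.0008,0,0,0],[0,0,0.0017,0,0,0],[0,0,0.0017,0,0,0]]]}}

```text
clock: 8.38
tool_pos: [0.64, -0.1119, 0.0361]
orientation: [-180.0, -0.0, -94.5]
force: [0.5, 0.1, -0.2]
opening: 0.0379
gripper_force: 30.0
```

To row units: 0.05 cm / 60 = 0.0008.

Call:
{"op": "send_rows", "data": {"plan": [[[0,0,0.0008,0,0,0],[0,0,0.0008,0,0,0],[0,0,0.0008,0,0,0]]]}}

```text
clock: 8.63
tool_pos: [0.64, -0.1119, 0.0361]
orientation: [-180.0, -0.0, -94.5]
force: [-1.8, 0.4, 5.6]
opening: 0.038
gripper_force: 30.0
```

Call:
{"op": "send_rows", "data": {"plan": [[[0,0,0,0,0,0],[0,0,0,0,0,0],[0,0,0,0,0,0],[0,0,0,0,0,0]]], "fingers": 0.7}}

```text
clock: 8.97
tool_pos: [0.6399, -0.1119, 0.0353]
orientation: [180.0, 0.0, -94.5]
force: [0.2, 0.3, -0.4]
opening: 0.0584
gripper_force: 0.0
```

To row units: -12 cm / 60 = -0.2, -10 cm / 60 = -0.1667.

Call:
{"op": "send_rows", "data": {"plan": [[[0,0,-0.0333,0,0,0],[0,0,-0.1,0,0,0],[0,0,-0.1667,0,0,0],[0,0,-0.2,0,0,0],[0,0,-0.2,0,0,0]]]}}

```text
clock: 9.38
tool_pos: [0.6431, -0.1121, 0.1619]
orientation: [-179.5, 0.0, -94.5]
force: [0.5, -0.3, -0.2]
opening: 0.0612
gripper_force: 0.0
```

```bash
python3 mv.py .55 .1 .15 -142  .452 .1855 .15 171
```

```text
t 9.38 at [ 0.6431 -0.1121  0.1619] [-1.7946e+02  2.0000e-02 -9.4480e+01] open 0.0612 grip 0.0 F [ 0.5 -0.3 -0.2] j [  7.  21.  -8.   0. -61. -12.]
leg cm [-20.42  10.94   1.19] rz 47.5 rows>= 6.6
leg cm [ 2.46 12.77  0.  ] rz 47.0 rows>= 6.6
```

To row units: -20.5 cm / 60 = -0.3417, 11 cm / 60 = 0.1833, 47.5 degrees / 180 = 0.2639.

Call:
{"op": "send_rows", "data": {"plan": [[[-0.3417,0.1833,0.0133,0,0,0.2639],[-0.3417,0.1833,0.0133,0,0,0.2639],[-0.3417,0.1833,0.0133,0,0,0.2639],[-0.3417,0.1833,0.0133,0,0,0.2639],[-0.3417,0.1833,0.0133,0,0,0.2639],[-0.3417,0.1833,0.0133,0,0,0.2639],[-0.3417,0.1833,0.0133,0,0,0.2639]]], "fingers": 0.95}}

```text
clock: 9.97
tool_pos: [0.5446, 0.1051, 0.1475]
orientation: [180.0, 0.0, -141.7]
force: [0.2, -0.5, 0.3]
opening: 0.0831
gripper_force: 0.0
```

To row units: 12.8 cm / 60 = 0.2133, 2.5 cm / 60 = 0.0417, 47 degrees / 180 = 0.2611.

Call:
{"op": "send_rows", "data": {"plan": [[[0.0417,0.2133,0,0,0,0.2611],[0.0417,0.2133,0,0,0,0.2611],[0.0417,0.2133,0,0,0,0.2611],[0.0417,0.2133,0,0,0,0.2611],[0.0417,0.2133,0,0,0,0.2611],[0.0417,0.2133,0,0,0,0.2611],[0.0417,0.2133,0,0,0,0.2611],[0.0417,0.2133,0,0,0,0.2611]]]}}

```text
clock: 10.63
tool_pos: [0.4471, 0.1861, 0.1475]
orientation: [180.0, 0.0, 171.1]
force: [0.5, -0.0, 0.3]
opening: 0.0835
gripper_force: 0.0
```

```bash
python3 - <<'E'
from snap import *
T,S=snap("y3");o=ctrl.get_obs()
report(T,S,"yellow",.0675,(322,145,382,195),(18,90,200),(32,255,255),(255,135,312,215),(15,90,180),(32,255,255))
report(T,S,"brown",.027,(320,145,382,195),(0,100,60),(14,255,255),(255,145,312,215),(2,110,60),(14,255,255),1)
m=np.zeros((500,790,3),np.uint8)
a=cv2.resize(T["img"][145:190,320:385],None,fx=6,fy=6,interpolation=cv2.INTER_CUBIC);m[:a.shape[0],:a.shape[1]]=a
a=cv2.resize(S["img"][140:215,255:315],None,fx=6,fy=6,interpolation=cv2.INTER_CUBIC);m[:a.shape[0],400:400+a.shape[1]]=a
cv2.imwrite("pics/y3c.png",m[:,:,::-1])
E
python3 mv.py .452 .1855 .15 171 .452 .1855 .0525 171
```

```text
yellow cen [ 0.6345 -0.1109] rect [ 0.6343 -0.1111] [49.4 95.3] ang 85.8
yellow cen [ 0.6367 -0.0872] rect [ 0.6372 -0.0855] [ 52.1 142. ] ang 85.7
   tri [ 0.6408 -0.1123  0.0474] gap mm [-1.9  0.1 -0.5]
brown cen [ 0.637  -0.0626] rect [ 0.6337 -0.0653] [31.1 55.9] ang 34.3
brown cen [ 0.6414 -0.0559] rect [ 0.6433 -0.0631] [39.4 43.7] ang 176.0
   tri [ 0.6393 -0.0654  0.0238] gap mm [-8.9  0.3 -2.3]
t 10.73 at [0.4473 0.1859 0.1475] [-180.     -0.    171.64] open 0.083 grip 0.0 F [ 1.1  0.1 -0.3] j [  46.    7.  -29.   -0.  -54. -144.]
leg cm [-0.47  0.03 -0.25] rz 0.6 rows>= 0.1
leg cm [-0.   -0.    9.75] rz -0.0 rows>= 2.3
```

View pics/y3c.png

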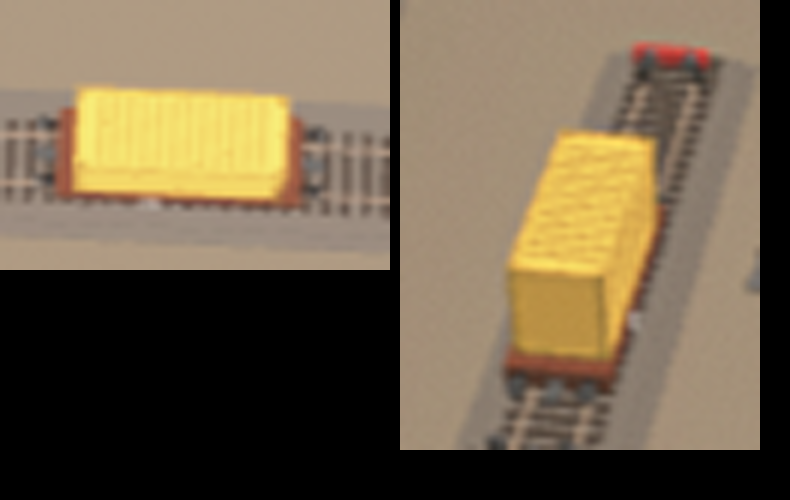

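Yellow sits square and centred on the brown wagon to within about 1 mm. The red roof is next.

To row units: 9.4 cm / 60 = 0.1567, 7 cm / 60 = 0.1167, 0.5 degrees / 180 = 0.0028.

Call:
{"op": "send_rows", "data": {"plan": [[[-0.0075,0,0.0583,0,0,0.0028],[-0.0075,0,0.1167,0,0,0.0028],[-0.0075,0,0.1567,0,0,0.0028],[-0.0075,0,0.1567,0,0,0.0028],[-0.0075,0,0.1567,0,0,0.0028],[-0.0075,0,0.1567,0,0,0.0028],[-0.0075,0,0.1567,0,0,0.0028]]]}}

```text
clock: 11.32
tool_pos: [0.4529, 0.1861, 0.0553]
orientation: [179.9, 0.1, 171.0]
force: [-0.1, 0.0, -0.3]
opening: 0.0831
gripper_force: 0.0
```

```bash
python3 mv.py .452 .1855 .0525 171
```

```text
t 11.32 at [0.4529 0.1861 0.0553] [1.7988e+02 1.1000e-01 1.7098e+02] open 0.0831 grip 0.0 F [-0.1  0.  -0.3] j [  45.   14.  -35.    0.  -41. -144.]
leg cm [ 0.08 -0.07  0.28] rz -0.0 rows>= 0.1
```

To row units: 0.1 cm / 60 = 0.0017.

Call:
{"op": "send_rows", "data": {"plan": [[[0,0,0.0017,0,0,0],[0,0,0.0017,0,0,0],[0,0,0.0017,0,0,0],[0,0,0.0017,0,0,0],[0,0,0.0017,0,0,0],[0,0,0.0017,0,0,0],[0,0,0.0017,0,0,0],[0,0,0.0017,0,0,0]]], "fingers": 0.3}}

```text
clock: 11.98
tool_pos: [0.4518, 0.1852, 0.0525]
orientation: [-180.0, -0.0, 170.9]
force: [0.4, -0.0, -0.0]
opening: 0.0376
gripper_force: 30.0
```

Call:
{"op": "send_rows", "data": {"plan": [[[0,0,0,0,0,0],[0,0,0,0,0,0],[0,0,0,0,0,0],[0,0,0,0,0,0]]]}}

```text
clock: 12.32
tool_pos: [0.4518, 0.1852, 0.0525]
orientation: [-180.0, -0.0, 170.9]
force: [0.4, 0.3, 0.3]
opening: 0.0377
gripper_force: 30.0
```

Call:
{"op": "send_rows", "data": {"plan": [[[0,0,-0.0167,0,0,0],[0,0,-0.05,0,0,0],[0,0,-0.1,0,0,0],[0,0,-0.1583,0,0,0],[0,0,-0.1583,0,0,0],[0,0,-0.1583,0,0,0]]]}}

```text
clock: 12.82
tool_pos: [0.4528, 0.1862, 0.1495]
orientation: [179.8, 0.2, 170.9]
force: [0.2, -0.2, -1.5]
opening: 0.0378
gripper_force: 30.0
```

```bash
python3 mv.py .52 -.05 .15 171  .4907 -.2886 .15 172
```

```text
t 12.82 at [0.4528 0.1862 0.1495] [1.7979e+02 1.6000e-01 1.7091e+02] open 0.0378 grip 30.0 F [ 0.2 -0.2 -1.5] j [  45.    7.  -29.    0.  -54. -145.]
leg cm [-10.37 -22.26  -0.05] rz -0.1 rows>= 5.9
leg cm [ -0.84 -24.02  -0.  ] rz -1.0 rows>= 5.8
```

To row units: -22.2 cm / 60 = -0.37, -10.4 cm / 60 = -0.1733.

Call:
{"op": "send_rows", "data": {"plan": [[[-0.1733,-0.37,0,0,0,0],[-0.1733,-0.37,0,0,0,0],[-0.1733,-0.37,0,0,0,0],[-0.1733,-0.37,0,0,0,0],[-0.1733,-0.37,0,0,0,0],[-0.1733,-0.37,0,0,0,0],[-0.1733,-0.37,0,0,0,0]]]}}

```text
clock: 13.4
tool_pos: [0.5194, -0.0555, 0.1459]
orientation: [-179.9, -0.1, 170.7]
force: [0.4, 0.2, -1.1]
opening: 0.0378
gripper_force: 30.0
```

```bash
python3 - <<'E'
from h import *
T=np.load("top0.npz");S=np.load("side0.npz")
for n,b,c in(("green",(366,199,393,239),(0,)),("white",(404,203,429,244),(0,))):
    f=face(T,b,(0,0,60),(180,255,114),.0225,3);print(n,"dark",f[0].round(4),f[1].round(4),np.round(f[2],1),round(f[3],2))
for n,b in(("green",(366,203,393,217)),("green",(366,218,393,236)),("white",(404,207,429,222)),("white",(404,223,429,240))):
    f=face(T,b,(0,0,98),(180,255,113),.0225,3);print(n,"panel",f[0].round(4),f[1].round(4),np.round(f[2],1),round(f[3],2))
E
python3 mv.py .4907 -.2886 .15 172
```

```text
green dark [ 0.5047 -0.1919] [ 0.5022 -0.1916] [ 41.9 114.7] 169.65
white dark [ 0.4908 -0.2878] [ 0.4889 -0.2877] [ 43.2 110.3] 174.78
green panel [ 0.5262 -0.1962] [ 0.5268 -0.1961] [39.  42.5] 86.63
green panel [ 0.4824 -0.1878] [ 0.4831 -0.1883] [39.8 40.2] 79.86
white panel [ 0.5121 -0.2946] [ 0.5128 -0.2945] [33.9 37.9] 174.2
white panel [ 0.4673 -0.2868] [ 0.4684 -0.2858] [38.6 41. ] 85.7
t 13.4 at [ 0.5194 -0.0555  0.1459] [-1.7990e+02 -1.4000e-01  1.7065e+02] open 0.0378 grip 30.0 F [ 0.4  0.2 -1.1] j [  15.   10.  -25.    0.  -55. -115.]
leg cm [ -0.96 -23.47  -0.41] rz -1.3 rows>= 5.6
```

To row units: -23.5 cm / 60 = -0.3917, -1 cm / 60 = -0.0167, -1.3 degrees / 180 = -0.0072.

Call:
{"op": "send_rows", "data": {"plan": [[[-0.0167,-0.3917,-0.0067,0,0,-0.0072],[-0.0167,-0.3917,-0.0067,0,0,-0.0072],[-0.0167,-0.3917,-0.0067,0,0,-0.0072],[-0.0167,-0.3917,-0.0067,0,0,-0.0072],[-0.0167,-0.3917,-0.0067,0,0,-0.0072],[-0.0167,-0.3917,-0.0067,0,0,-0.0072],[-0.0167,-0.3917,-0.0067,0,0,-0.0072],[-0.0167,-0.3917,-0.0067,0,0,-0.0072]]]}}

```text
clock: 14.07
tool_pos: [0.4908, -0.2852, 0.1498]
orientation: [180.0, -0.2, 172.0]
force: [-0.3, 0.8, -0.3]
opening: 0.038
gripper_force: 30.0
```

Call:
{"op": "send_rows", "data": {"plan": [[[0,0,0,0,0,0],[0,0,0,0,0,0],[0,0,0,0,0,0],[0,0,0,0,0,0]]]}}

```text
clock: 14.4
tool_pos: [0.4925, -0.283, 0.1515]
orientation: [180.0, -0.0, 172.3]
force: [-0.3, -0.7, -0.2]
opening: 0.0376
gripper_force: 30.0
```

```bash
python3 mv.py .4907 -.2888 .15 172 .4907 -.2888 .0335 172
```

```text
t 14.4 at [ 0.4925 -0.283   0.1515] [180.   -0.  172.3] open 0.0376 grip 30.0 F [-0.3 -0.7 -0.2] j [-10.  14. -19.  -0. -57. -88.]
leg cm [ 0.1  -0.6   0.15] rz 0.3 rows>= 0.1
leg cm [ 0.   -0.   11.65] rz -0.0 rows>= 2.8
```

To row units: 11.3 cm / 60 = 0.1883, 10.5 cm / 60 = 0.175, 0.3 degrees / 180 = 0.0017.

Call:
{"op": "send_rows", "data": {"plan": [[[0.0017,-0.01,0.0667,0,0,0.0017],[0.0017,-0.01,0.1333,0,0,0.0017],[0.0017,-0.01,0.175,0,0,0.0017],[0.0017,-0.01,0.1883,0,0,0.0017],[0.0017,-0.01,0.1883,0,0,0.0017],[0.0017,-0.01,0.1883,0,0,0.0017],[0.0017,-0.01,0.1883,0,0,0.0017],[0.0017,-0.01,0.1883,0,0,0.0017]]]}}

```text
clock: 15.07
tool_pos: [0.4919, -0.2901, 0.0406]
orientation: [-180.0, 0.2, 171.9]
force: [0.3, 0.2, -0.5]
opening: 0.0379
gripper_force: 30.0
```

Call:
{"op": "send_rows", "data": {"plan": [[[0,0,0,0,0,0],[0,0,0,0,0,0],[0,0,0,0,0,0]]]}}

```text
clock: 15.32
tool_pos: [0.4908, -0.2899, 0.0393]
orientation: [-180.0, 0.1, 171.9]
force: [-1.2, -0.5, -1.4]
opening: 0.0383
gripper_force: 30.0
```

```bash
python3 mv.py .4907 -.2888 .0315 172
```

```text
t 15.32 at [ 0.4908 -0.2899  0.0393] [-1.8000e+02  8.0000e-02  1.7191e+02] open 0.0383 grip 30.0 F [-1.2 -0.5 -1.4] j [-11.  22. -26.   0. -43. -87.]
leg cm [0.02 0.11 0.78] rz -0.1 rows>= 0.2
```

To row units: 0.5 cm / 60 = 0.0083, 0.4 cm / 60 = 0.0067.

Call:
{"op": "send_rows", "data": {"plan": [[[0,0.0017,0.0033,0,0,0],[0,0.0017,0.0067,0,0,0],[0,0.0017,0.0083,0,0,0],[0,0.0017,0.0083,0,0,0],[0,0.0017,0.0083,0,0,0]]]}}

```text
clock: 15.73
tool_pos: [0.4904, -0.2888, 0.0333]
orientation: [-180.0, -0.0, 171.9]
force: [0.6, -0.6, -0.1]
opening: 0.038
gripper_force: 30.0
```

Call:
{"op": "send_rows", "data": {"plan": [[[0,0,0.0008,0,0,0],[0,0,0.0017,0,0,0],[0,0,0.0017,0,0,0],[0,0,0.0017,0,0,0]]]}}

```text
clock: 16.07
tool_pos: [0.4905, -0.2889, 0.0326]
orientation: [180.0, -0.0, 171.9]
force: [-0.1, 0.5, -1.3]
opening: 0.0378
gripper_force: 30.0
```

```bash
python3 mv.py .4907 -.2888 .0315 172
```

```text
t 16.07 at [ 0.4905 -0.2889  0.0326] [180.    -0.   171.91] open 0.0378 grip 30.0 F [-0.1  0.5 -1.3] j [-11.  22. -26.  -0. -42. -87.]
leg cm [-0.02  0.01  0.11] rz -0.1 rows>= 0.0
```

To row units: 0.1 cm / 60 = 0.0017, 0.05 cm / 60 = 0.0008.

Call:
{"op": "send_rows", "data": {"plan": [[[0,0,0.0008,0,0,0],[0,0,0.0017,0,0,0],[0,0,0.0017,0,0,0],[0,0,0.0017,0,0,0]]]}}

```text
clock: 16.4
tool_pos: [0.4906, -0.2889, 0.0316]
orientation: [-180.0, 0.0, 171.9]
force: [-0.5, 0.9, -1.0]
opening: 0.0381
gripper_force: 30.0
```

To row units: 0.05 cm / 60 = 0.0008.

Call:
{"op": "send_rows", "data": {"plan": [[[0,0,0.0008,0,0,0],[0,0,0.0008,0,0,0],[0,0,0.0008,0,0,0]]]}}

```text
clock: 16.65
tool_pos: [0.4906, -0.2889, 0.0315]
orientation: [-180.0, 0.0, 171.9]
force: [-1.6, 2.0, 5.8]
opening: 0.038
gripper_force: 30.0
```

Call:
{"op": "send_rows", "data": {"plan": [[[0,0,0,0,0,0],[0,0,0,0,0,0],[0,0,0,0,0,0],[0,0,0,0,0,0]]], "fingers": 0.7}}

```text
clock: 16.98
tool_pos: [0.4905, -0.2888, 0.0309]
orientation: [180.0, -0.0, 171.9]
force: [-0.3, -0.1, -0.3]
opening: 0.0585
gripper_force: 0.0
```

Call:
{"op": "send_rows", "data": {"plan": [[[0,0,-0.0333,0,0,0],[0,0,-0.1,0,0,0],[0,0,-0.15,0,0,0],[0,0,-0.15,0,0,0]]]}}

```text
clock: 17.32
tool_pos: [0.494, -0.2902, 0.1274]
orientation: [-179.9, 0.5, 172.0]
force: [1.2, -0.8, 0.2]
opening: 0.0614
gripper_force: 0.0
```

```bash
python3 - <<'E'
from snap import *
T,S=snap("r1")
report(T,S,"blue",.0435,(222,200,264,268),(110,90,135),(130,255,255),(320,262,402,330),(110,60,100),(130,255,255))
report(T,S,"grey",.0435,(178,200,216,262),(0,0,145),(180,40,182),(300,315,385,370),(0,0,125),(180,40,172))
for n,s,ps in(("T",T,[(240,232),(192,236),(206,240),(226,236)]),("S",S,[(350,280),(350,300),(340,330),(340,350),(345,312)])):
    g=cv2.cvtColor(s["img"],cv2.COLOR_RGB2HSV);print(n,[g[p[1],p[0]].tolist() for p in ps])
m=np.zeros((500,790,3),np.uint8)
a=cv2.resize(T["img"][198:268,172:268],None,fx=4,fy=4,interpolation=cv2.INTER_CUBIC);m[:a.shape[0],:a.shape[1]]=a
a=cv2.resize(S["img"][255:380,300:405],None,fx=3.5,fy=3.5,interpolation=cv2.INTER_CUBIC);m[:a.shape[0],400:400+a.shape[1]]=a
cv2.imwrite("pics/r1c.png",m[:,:,::-1])
E
python3 mv.py .52 -.05 .15 171  .49 .175 .15 171
```

```text
blue cen [0.4704 0.1803] rect [0.4706 0.1804] [36.8 93.7] ang 169.4
blue cen [0.4726 0.1828] rect [0.4728 0.1831] [40.1 94.6] ang 169.0
   tri [0.4718 0.1809 0.0407] gap mm [-1.7  0.2 -0.1]
grey cen [0.4939 0.3036] rect [0.4942 0.3035] [38.6 99. ] ang 170.4
grey cen [0.4952 0.3037] rect [0.495  0.3039] [38.2 97. ] ang 170.3
   tri [0.4946 0.3036 0.043 ] gap mm [-0.7  0.1 -0.1]
T [[116, 148, 162], [19, 12, 169], [15, 10, 107], [19, 25, 222]]
S [[117, 150, 131], [117, 140, 100], [19, 15, 134], [26, 17, 108], [18, 37, 191]]
t 17.42 at [ 0.4914 -0.289   0.1226] [-180.      0.19  171.91] open 0.0612 grip 0.0 F [-0.7  0.9 -1. ] j [-11.  16. -21.  -0. -53. -87.]
leg cm [ 0.53 24.06 -2.74] rz 0.9 rows>= 5.8
leg cm [ 6.48 21.75  0.  ] rz -0.0 rows>= 5.4
```

View pics/r1c.png

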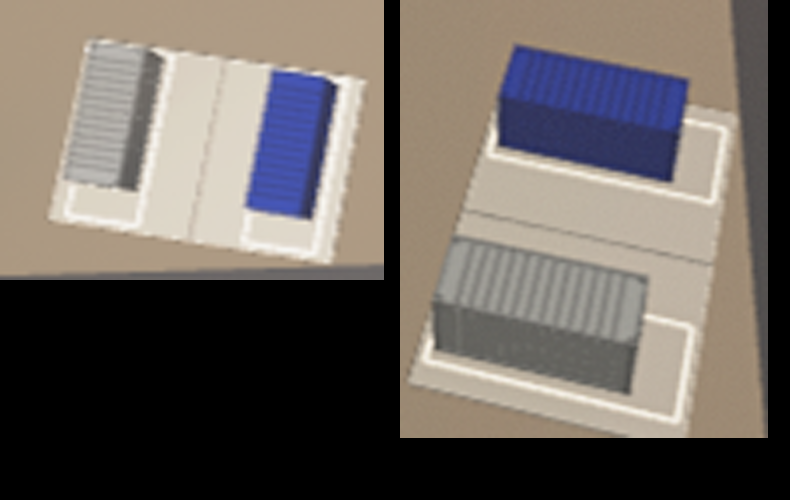

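Blue and grey stayed where they were. The mask centres are blue (0.471, 0.181) and grey (0.4945, 0.3037), with roofs about 43 mm high. Moving to blue.

To row units: 24 cm / 60 = 0.4, -1.5 cm / 60 = -0.025, 1.5 degrees / 180 = 0.0083.

Call:
{"op": "send_rows", "data": {"plan": [[[0.0083,0.4,-0.025,0,0,0.0083],[0.0083,0.4,-0.025,0,0,0.0083],[0.0083,0.4,-0.025,0,0,0.0083],[0.0083,0.4,-0.025,0,0,0.0083],[0.0083,0.4,-0.025,0,0,0.0083],[0.0083,0.4,-0.025,0,0,0.0083],[0.0083,0.4,-0.025,0,0,0.0083]]], "fingers": 0.95}}

```text
clock: 18.0
tool_pos: [0.5198, -0.0461, 0.1355]
orientation: [180.0, -0.0, 170.6]
force: [0.5, -0.5, -0.5]
opening: 0.0834
gripper_force: 0.0
```

To row units: 22 cm / 60 = 0.3667, 8 cm / 60 = 0.1333, 0.5 degrees / 180 = 0.0028.

Call:
{"op": "send_rows", "data": {"plan": [[[0.1333,0.3667,0.0333,0,0,0.0028],[0.1333,0.3667,0.0333,0,0,0.0028],[0.1333,0.3667,0.0333,0,0,0.0028],[0.1333,0.3667,0.0333,0,0,0.0028],[0.1333,0.3667,0.0333,0,0,0.0028],[0.1333,0.3667,0.0333,0,0,0.0028],[0.1333,0.3667,0.0333,0,0,0.0028],[0.1333,0.3667,0.0333,0,0,0.0028]]]}}

```text
clock: 18.67
tool_pos: [0.4761, 0.1805, 0.1147]
orientation: [-179.9, -0.1, 170.1]
force: [0.5, -1.1, -0.2]
opening: 0.0834
gripper_force: 0.0
```

Call:
{"op": "send_rows", "data": {"plan": [[[0,0,0,0,0,0],[0,0,0,0,0,0],[0,0,0,0,0,0]]]}}

```text
clock: 18.92
tool_pos: [0.4771, 0.1786, 0.1158]
orientation: [-180.0, -0.0, 169.8]
force: [0.4, -0.1, -0.5]
opening: 0.0835
gripper_force: 0.0
```

```bash
python3 mv.py .471 .1812 .10 170 .471 .1812 .012 170
python3 - <<'E'
from h import *
T=np.load("top_r1.npz");S=np.load("side_r1.npz")
report(T,S,"blue",.0435,(222,200,264,268),(110,90,135),(130,255,255),(320,262,402,330),(110,60,113),(130,255,255))
E
```

```text
t 18.92 at [0.4771 0.1786 0.1158] [-1.7997e+02 -2.0000e-02  1.6982e+02] open 0.0835 grip 0.0 F [ 0.4 -0.1 -0.5] j [  43.   11.  -29.   -0.  -50. -143.]
leg cm [0.65 0.15 1.58] rz -0.2 rows>= 0.4
leg cm [-0.  -0.   8.8] rz -0.0 rows>= 2.1
blue cen [0.4704 0.1803] rect [0.4706 0.1804] [36.8 93.7] ang 169.4
blue cen [0.4728 0.182 ] rect [0.4727 0.182 ] [37.5 94.5] ang 169.4
   tri [0.4717 0.1807 0.0418] gap mm [-1.8  0.2 -0.1]
```

To row units: 10 cm / 60 = 0.1667, 9 cm / 60 = 0.15.

Call:
{"op": "send_rows", "data": {"plan": [[[0.01,0.0033,0.0583,0,0,0],[0.01,0.0033,0.1167,0,0,0],[0.01,0.0033,0.15,0,0,0],[0.01,0.0033,0.1667,0,0,0],[0.01,0.0033,0.1667,0,0,0],[0.01,0.0033,0.1667,0,0,0],[0.01,0.0033,0.1667,0,0,0],[0.01,0.0033,0.1667,0,0,0]]]}}

```text
clock: 19.58
tool_pos: [0.4725, 0.1834, 0.0175]
orientation: [179.9, 0.1, 169.9]
force: [0.6, 0.1, 0.7]
opening: 0.0833
gripper_force: 0.0
```

Call:
{"op": "send_rows", "data": {"plan": [[[0,0,0,0,0,0],[0,0,0,0,0,0],[0,0,0,0,0,0],[0,0,0,0,0,0]]]}}

```text
clock: 19.92
tool_pos: [0.4717, 0.1829, 0.0164]
orientation: [180.0, 0.0, 169.9]
force: [0.1, 0.1, -0.5]
opening: 0.0833
gripper_force: 0.0
```

```bash
python3 mv.py .471 .181 .012 169.6
```

```text
t 19.92 at [0.4717 0.1829 0.0164] [1.7997e+02 2.0000e-02 1.6991e+02] open 0.0833 grip 0.0 F [ 0.1  0.1 -0.5] j [  43.   19.  -35.    0.  -36. -144.]
leg cm [ 0.03 -0.2   0.44] rz 0.3 rows>= 0.1
```

To row units: 0.4 cm / 60 = 0.0067, -0.2 cm / 60 = -0.0033, 0.3 degrees / 180 = 0.0017.

Call:
{"op": "send_rows", "data": {"plan": [[[0,-0.0033,0.0067,0,0,0.0017],[0,-0.0033,0.0067,0,0,0.0017],[0,-0.0033,0.0067,0,0,0.0017],[0,-0.0033,0.0067,0,0,0.0017]]]}}

```text
clock: 20.25
tool_pos: [0.4711, 0.1807, 0.0119]
orientation: [-180.0, -0.0, 169.6]
force: [0.1, -0.0, -0.3]
opening: 0.0831
gripper_force: 0.0
```

Call:
{"op": "send_rows", "data": {"plan": [[[0,0,0,0,0,0],[0,0,0,0,0,0],[0,0,0,0,0,0],[0,0,0,0,0,0],[0,0,0,0,0,0],[0,0,0,0,0,0],[0,0,0,0,0,0],[0,0,0,0,0,0]]], "fingers": 0.3}}

```text
clock: 20.92
tool_pos: [0.4712, 0.1808, 0.0121]
orientation: [-180.0, 0.0, 169.6]
force: [0.2, 0.6, 1.0]
opening: 0.0376
gripper_force: 30.0
```

Call:
{"op": "send_rows", "data": {"plan": [[[0,0,0,0,0,0],[0,0,0,0,0,0],[0,0,0,0,0,0],[0,0,0,0,0,0]]]}}

```text
clock: 21.25
tool_pos: [0.4712, 0.1808, 0.0121]
orientation: [180.0, 0.0, 169.6]
force: [-0.9, 0.2, 0.2]
opening: 0.0379
gripper_force: 30.0
```

To row units: -13 cm / 60 = -0.2167, -9.5 cm / 60 = -0.1583.

Call:
{"op": "send_rows", "data": {"plan": [[[0,0,-0.0167,0,0,0],[0,0,-0.05,0,0,0],[0,0,-0.1,0,0,0],[0,0,-0.1583,0,0,0],[0,0,-0.2167,0,0,0],[0,0,-0.2167,0,0,0],[0,0,-0.2167,0,0,0]]]}}

```text
clock: 21.83
tool_pos: [0.4722, 0.1817, 0.1451]
orientation: [179.8, 0.2, 169.6]
force: [-0.7, 0.1, -1.1]
opening: 0.0377
gripper_force: 30.0
```

```bash
python3 - <<'E'
from h import *
T=np.load("top_r1.npz");S=np.load("side_r1.npz");T0=np.load("top0.npz");S0=np.load("side0.npz")
for T_,S_ in((T,S),(T0,S0)):
    report(T_,S_,"black",.027,(265,152,318,186),(0,0,0),(180,255,68),(245,205,292,262),(0,0,0),(180,255,62),5)
    report(T_,S_,"black40",.027,(265,152,318,186),(0,0,0),(180,255,100),(245,205,292,262),(0,0,0),(180,255,90),5)
g=cv2.cvtColor(T["img"],cv2.COLOR_RGB2HSV)[...,2]
print(g[155:182,285:289].T);
E
python3 mv.py .56 .11 .142 -142 .6515 .052 .142 -94.5
```

```text
black cen [0.6511 0.0521] rect [0.651  0.0533] [ 42.2 106.8] ang 85.4
black cen [0.6529 0.0586] rect [0.6524 0.0581] [ 43.1 120.5] ang 85.2
   tri [0.6529 0.0538 0.0226] gap mm [-1.1  0.  -0.3]
black40 cen [0.6507 0.0532] rect [0.6507 0.0535] [ 45. 112.] ang 85.5
black40 cen [0.652  0.0574] rect [0.6525 0.0589] [ 46.2 136.6] ang 85.5
   tri [0.6529 0.054  0.022 ] gap mm [-1.5  0.  -0.4]
black cen [0.6511 0.0506] rect [0.6508 0.0507] [ 42.  111.6] ang 86.2
black cen [0.653  0.0585] rect [0.6525 0.0579] [ 43.1 120. ] ang 85.4
   tri [0.6533 0.0514 0.0205] gap mm [-1.3  0.  -0.4]
black40 cen [0.6505 0.0509] rect [0.6504 0.0511] [ 45.  117.7] ang 85.9
black40 cen [0.6521 0.0566] rect [0.6522 0.057 ] [ 46.1 131.5] ang 85.5
   tri [0.6527 0.0516 0.0216] gap mm [-1.5  0.  -0.4]
[[173 173 171 157 154 145  55  56  56  56  56  56  57  57  57  56  57  58
   58  57  80 155 155 155 154 151 155]
 [173 173 171 157 154 145  55  56  56  57  57  57  57  57  57  58  57  58
   58  62 110 197 155 155 155 150 156]
 [173 173 172 160 153 145  55  56  56  57  57  58  57  57  58  58  58  58
   58  60 107 201 155 155 155 154 155]
 [173 173 172 162 154 146  55  55  55  55  56  57  56  56  56  57  57  57
   58  58  76 142 155 155 155 155 154]]
t 21.83 at [0.4722 0.1817 0.1451] [179.75   0.19 169.62] open 0.0377 grip 30.0 F [-0.7  0.1 -1.1] j [  43.    9.  -27.    0.  -54. -144.]
leg cm [-9.93 -5.47  0.31] rz -48.4 rows>= 6.8
leg cm [ -3.64 -10.2   -0.  ] rz -47.5 rows>= 6.6
```

To row units: -10 cm / 60 = -0.1667, -5.5 cm / 60 = -0.0917, -48 degrees / 180 = -0.2667.

Call:
{"op": "send_rows", "data": {"plan": [[[-0.1667,-0.0917,0,0,0,-0.2667],[-0.1667,-0.0917,0,0,0,-0.2667],[-0.1667,-0.0917,0,0,0,-0.2667],[-0.1667,-0.0917,0,0,0,-0.2667],[-0.1667,-0.0917,0,0,0,-0.2667],[-0.1667,-0.0917,0,0,0,-0.2667],[-0.1667,-0.0917,0,0,0,-0.2667]]]}}

```text
clock: 22.42
tool_pos: [0.5589, 0.1077, 0.1408]
orientation: [180.0, -0.2, -142.3]
force: [-1.2, 0.6, -0.3]
opening: 0.0378
gripper_force: 30.0
```

To row units: -10.2 cm / 60 = -0.17, -3.6 cm / 60 = -0.06, -48 degrees / 180 = -0.2667.

Call:
{"op": "send_rows", "data": {"plan": [[[-0.06,-0.17,0,0,0,-0.2667],[-0.06,-0.17,0,0,0,-0.2667],[-0.06,-0.17,0,0,0,-0.2667],[-0.06,-0.17,0,0,0,-0.2667],[-0.06,-0.17,0,0,0,-0.2667],[-0.06,-0.17,0,0,0,-0.2667],[-0.06,-0.17,0,0,0,-0.2667],[-0.06,-0.17,0,0,0,-0.2667]]]}}

```text
clock: 23.08
tool_pos: [0.6494, 0.0492, 0.1408]
orientation: [179.9, -0.0, -94.3]
force: [-0.6, 0.3, -1.8]
opening: 0.0379
gripper_force: 30.0
```

Call:
{"op": "send_rows", "data": {"plan": [[[0,0,0,0,0,0],[0,0,0,0,0,0],[0,0,0,0,0,0],[0,0,0,0,0,0]]]}}

```text
clock: 23.42
tool_pos: [0.6501, 0.0496, 0.142]
orientation: [180.0, -0.0, -94.6]
force: [-1.6, -0.4, -0.7]
opening: 0.0376
gripper_force: 30.0
```

```bash
python3 mv.py .652 .0522 .142 -94.5 .652 .0522 .040 -94.5
```

```text
t 23.42 at [0.6501 0.0496 0.142 ] [179.99  -0.   -94.65] open 0.0376 grip 30.0 F [-1.6 -0.4 -0.7] j [ 21.  22.  -9.  -0. -59. -26.]
leg cm [-0.28 -0.17 -0.  ] rz -0.1 rows>= 0.1
leg cm [ 0.  -0.  10.2] rz -0.0 rows>= 2.4
```

To row units: 10 cm / 60 = 0.1667, 9 cm / 60 = 0.15, -0.1 degrees / 180 = -0.0006.

Call:
{"op": "send_rows", "data": {"plan": [[[-0.005,-0.0033,0.05,0,0,-0.0006],[-0.005,-0.0033,0.1083,0,0,-0.0006],[-0.005,-0.0033,0.15,0,0,-0.0006],[-0.005,-0.0033,0.1667,0,0,-0.0006],[-0.005,-0.0033,0.1667,0,0,-0.0006],[-0.005,-0.0033,0.1667,0,0,-0.0006],[-0.005,-0.0033,0.1667,0,0,-0.0006],[-0.005,-0.0033,0.1667,0,0,-0.0006]]]}}

```text
clock: 24.08
tool_pos: [0.6538, 0.0528, 0.0442]
orientation: [-179.8, 0.1, -94.5]
force: [0.8, 0.6, -0.5]
opening: 0.038
gripper_force: 30.0
```

Call:
{"op": "send_rows", "data": {"plan": [[[0,0,0,0,0,0],[0,0,0,0,0,0],[0,0,0,0,0,0],[0,0,0,0,0,0]]]}}

```text
clock: 24.42
tool_pos: [0.6526, 0.0524, 0.0425]
orientation: [-180.0, 0.0, -94.5]
force: [0.5, 0.8, -0.1]
opening: 0.0379
gripper_force: 30.0
```

```bash
python3 mv.py .652 .0522 .036 -94.5
```

```text
t 24.42 at [0.6526 0.0524 0.0425] [-1.7997e+02  2.0000e-02 -9.4470e+01] open 0.0379 grip 30.0 F [ 0.5  0.8 -0.1] j [ 22.  28. -14.  -0. -48. -26.]
leg cm [0.02 0.06 0.65] rz 0.0 rows>= 0.2
```

To row units: 0.4 cm / 60 = 0.0067, 0.2 cm / 60 = 0.0033.

Call:
{"op": "send_rows", "data": {"plan": [[[0,0,0.0033,0,0,0],[0,0,0.0067,0,0,0],[0,0,0.0067,0,0,0],[0,0,0.0067,0,0,0]]]}}

```text
clock: 24.75
tool_pos: [0.6522, 0.0523, 0.0377]
orientation: [180.0, -0.0, -94.5]
force: [-0.1, -0.2, -0.7]
opening: 0.0379
gripper_force: 30.0
```

To row units: 0.1 cm / 60 = 0.0017, 0.05 cm / 60 = 0.0008.

Call:
{"op": "send_rows", "data": {"plan": [[[0,0,0.0008,0,0,0],[0,0,0.0017,0,0,0],[0,0,0.0017,0,0,0],[0,0,0.0017,0,0,0]]]}}

```text
clock: 25.08
tool_pos: [0.6524, 0.0524, 0.037]
orientation: [180.0, -0.0, -94.5]
force: [-0.0, 0.2, -0.7]
opening: 0.0376
gripper_force: 30.0
```

To row units: 0.1 cm / 60 = 0.0017, 0.05 cm / 60 = 0.0008.

Call:
{"op": "send_rows", "data": {"plan": [[[0,0,0.0008,0,0,0],[0,0,0.0017,0,0,0],[0,0,0.0017,0,0,0],[0,0,0.0017,0,0,0]]]}}

```text
clock: 25.42
tool_pos: [0.6525, 0.0524, 0.0361]
orientation: [-180.0, 0.0, -94.5]
force: [0.5, -0.1, -0.8]
opening: 0.0377
gripper_force: 30.0
```

To row units: 0.05 cm / 60 = 0.0008.

Call:
{"op": "send_rows", "data": {"plan": [[[0,0,0.0008,0,0,0],[0,0,0.0008,0,0,0],[0,0,0.0008,0,0,0]]]}}

```text
clock: 25.67
tool_pos: [0.6525, 0.0524, 0.0361]
orientation: [-180.0, 0.0, -94.5]
force: [-2.0, 0.2, 4.5]
opening: 0.0378
gripper_force: 30.0
```

Call:
{"op": "send_rows", "data": {"plan": [[[0,0,0,0,0,0],[0,0,0,0,0,0],[0,0,0,0,0,0],[0,0,0,0,0,0]]], "fingers": 0.7}}

```text
clock: 26.0
tool_pos: [0.6524, 0.0523, 0.0353]
orientation: [180.0, -0.0, -94.5]
force: [0.3, -0.5, 0.1]
opening: 0.058
gripper_force: 0.0
```

To row units: -8 cm / 60 = -0.1333, -5 cm / 60 = -0.0833.

Call:
{"op": "send_rows", "data": {"plan": [[[0,0,-0.0333,0,0,0],[0,0,-0.0833,0,0,0],[0,0,-0.1333,0,0,0],[0,0,-0.1333,0,0,0]]]}}

```text
clock: 26.33
tool_pos: [0.656, 0.053, 0.122]
orientation: [-179.5, 0.1, -94.4]
force: [1.5, 0.2, 0.9]
opening: 0.0615
gripper_force: 0.0
```

```bash
python3 mv.py .58 .17 .115 -142 .4942 .3038 .115 170.3
```

```text
t 26.33 at [0.656 0.053 0.122] [-1.7949e+02  1.2000e-01 -9.4390e+01] open 0.0615 grip 0.0 F [1.5 0.2 0.9] j [ 22.  23. -10.   0. -57. -26.]
leg cm [-11.08   8.48   0.7 ] rz 47.6 rows>= 6.6
leg cm [-1.48 15.83  0.  ] rz 47.7 rows>= 6.7
```

To row units: -11 cm / 60 = -0.1833, 8.5 cm / 60 = 0.1417, 47.6 degrees / 180 = 0.2644.

Call:
{"op": "send_rows", "data": {"plan": [[[-0.1833,0.1417,0.005,0,0,0.2644],[-0.1833,0.1417,0.005,0,0,0.2644],[-0.1833,0.1417,0.005,0,0,0.2644],[-0.1833,0.1417,0.005,0,0,0.2644],[-0.1833,0.1417,0.005,0,0,0.2644],[-0.1833,0.1417,0.005,0,0,0.2644],[-0.1833,0.1417,0.005,0,0,0.2644]]], "fingers": 0.95}}

```text
clock: 26.92
tool_pos: [0.576, 0.1694, 0.1125]
orientation: [-180.0, 0.0, -142.4]
force: [0.1, 0.9, 0.0]
opening: 0.0835
gripper_force: 0.0
```

To row units: 15.8 cm / 60 = 0.2633, -1.5 cm / 60 = -0.025, 47.7 degrees / 180 = 0.265.

Call:
{"op": "send_rows", "data": {"plan": [[[-0.025,0.2633,0,0,0,0.265],[-0.025,0.2633,0,0,0,0.265],[-0.025,0.2633,0,0,0,0.265],[-0.025,0.2633,0,0,0,0.265],[-0.025,0.2633,0,0,0,0.265],[-0.025,0.2633,0,0,0,0.265],[-0.025,0.2633,0,0,0,0.265],[-0.025,0.2633,0,0,0,0.265]]]}}

```text
clock: 27.58
tool_pos: [0.4907, 0.303, 0.1124]
orientation: [180.0, -0.0, 170.0]
force: [0.6, -0.4, 0.5]
opening: 0.0834
gripper_force: 0.0
```

Call:
{"op": "send_rows", "data": {"plan": [[[0,0,0,0,0,0],[0,0,0,0,0,0],[0,0,0,0,0,0],[0,0,0,0,0,0]]]}}

```text
clock: 27.92
tool_pos: [0.4911, 0.3022, 0.1125]
orientation: [-180.0, -0.0, 170.3]
force: [0.2, -0.6, 0.5]
opening: 0.0832
gripper_force: 0.0
```

```bash
python3 mv.py .4944 .3038 .10 170.3 .4944 .3038 .012 170.3
```

```text
t 27.92 at [0.4911 0.3022 0.1125] [-180.     -0.    170.31] open 0.0832 grip 0.0 F [ 0.2 -0.6  0.5] j [  51.   17.  -21.   -0.  -52. -151.]
leg cm [-0.29  0.21  1.25] rz 0.0 rows>= 0.3
leg cm [ 0.  -0.   8.8] rz -0.0 rows>= 2.1
```

To row units: 9.7 cm / 60 = 0.1617, 8.5 cm / 60 = 0.1417.

Call:
{"op": "send_rows", "data": {"plan": [[[-0.005,0.0033,0.05,0,0,0],[-0.005,0.0033,0.1,0,0,0],[-0.005,0.0033,0.1417,0,0,0],[-0.005,0.0033,0.1617,0,0,0],[-0.005,0.0033,0.1617,0,0,0],[-0.005,0.0033,0.1617,0,0,0],[-0.005,0.0033,0.1617,0,0,0],[-0.005,0.0033,0.1617,0,0,0]]]}}

```text
clock: 28.58
tool_pos: [0.495, 0.3047, 0.017]
orientation: [179.9, 0.1, 170.3]
force: [0.4, 0.5, 0.2]
opening: 0.083
gripper_force: 0.0
```

Call:
{"op": "send_rows", "data": {"plan": [[[0,0,0,0,0,0],[0,0,0,0,0,0],[0,0,0,0,0,0],[0,0,0,0,0,0]]]}}

```text
clock: 28.92
tool_pos: [0.4944, 0.3041, 0.016]
orientation: [180.0, 0.0, 170.2]
force: [-0.5, -0.2, -0.4]
opening: 0.0833
gripper_force: 0.0
```

```bash
python3 mv.py .4944 .3038 .012 170.3
```

```text
t 28.92 at [0.4944 0.3041 0.016 ] [1.7996e+02 2.0000e-02 1.7024e+02] open 0.0833 grip 0.0 F [-0.5 -0.2 -0.4] j [  51.   24.  -25.    0.  -40. -151.]
leg cm [-0.   -0.03  0.4 ] rz -0.1 rows>= 0.1
```

Call:
{"op": "send_rows", "data": {"plan": [[[0,0,0.0058,0,0,0],[0,0,0.0058,0,0,0],[0,0,0.0058,0,0,0],[0,0,0.0058,0,0,0]]]}}

```text
clock: 29.25
tool_pos: [0.4942, 0.3039, 0.0119]
orientation: [-180.0, -0.0, 170.2]
force: [0.7, -0.2, -0.2]
opening: 0.0831
gripper_force: 0.0
```

Call:
{"op": "send_rows", "data": {"plan": [[[0,0,0,0,0,0],[0,0,0,0,0,0],[0,0,0,0,0,0],[0,0,0,0,0,0],[0,0,0,0,0,0],[0,0,0,0,0,0],[0,0,0,0,0,0],[0,0,0,0,0,0]]], "fingers": 0.3}}

```text
clock: 29.92
tool_pos: [0.4943, 0.304, 0.0121]
orientation: [180.0, 0.0, 170.2]
force: [0.2, 0.2, -0.3]
opening: 0.038
gripper_force: 30.0
```

Call:
{"op": "send_rows", "data": {"plan": [[[0,0,0,0,0,0],[0,0,0,0,0,0],[0,0,0,0,0,0],[0,0,0,0,0,0]]]}}

```text
clock: 30.25
tool_pos: [0.4943, 0.304, 0.0121]
orientation: [180.0, 0.0, 170.2]
force: [0.2, 0.6, 0.8]
opening: 0.0377
gripper_force: 30.0
```

To row units: -13 cm / 60 = -0.2167, -9.5 cm / 60 = -0.1583.

Call:
{"op": "send_rows", "data": {"plan": [[[0,0,-0.0167,0,0,0],[0,0,-0.05,0,0,0],[0,0,-0.1,0,0,0],[0,0,-0.1583,0,0,0],[0,0,-0.2167,0,0,0],[0,0,-0.2167,0,0,0],[0,0,-0.2167,0,0,0]]]}}

```text
clock: 30.83
tool_pos: [0.4952, 0.305, 0.1453]
orientation: [179.7, 0.2, 170.2]
force: [-0.9, -0.6, -1.6]
opening: 0.0375
gripper_force: 30.0
```

```bash
python3 - <<'E'
from snap import *
T,S=snap("g1")
# placed containers: roof in top view, roof in side view
report(T,S,"red",.063,(400,195,440,245),(0,120,190),(8,255,255),(320,130,385,165),(0,120,150),(8,255,255))
report(T,S,"blue",.0675,(265,145,320,190),(110,60,135),(130,255,255),(235,190,295,270),(110,60,118),(130,255,255))
report(T,S,"yellow",.0675,(322,145,382,195),(18,90,225),(32,255,255),(255,135,312,215),(15,90,210),(32,255,255))
m=np.zeros((590,790,3),np.uint8)
def put(a,f,y,x):
    a=cv2.resize(a,None,fx=f,fy=f,interpolation=cv2.INTER_CUBIC);m[y:y+a.shape[0],x:x+a.shape[1]]=a
put(T["img"][192:258,362:442],4.5,0,0);put(S["img"][125:195,310:395],4.5,0,390);put(T["img"][145:192,262:382],3.2,330,0);put(S["img"][135:262,235:315],2,330,420)
cv2.imwrite("pics/g1c.png",m[:,:,::-1])
E
python3 mv.py .55 .05 .142 170.3 .505 -.192 .142 169.5
```

```text
red cen [ 0.4885 -0.2881] rect [ 0.4878 -0.2879] [37.1 97.9] ang 172.0
t 30.93 at [0.4938 0.3036 0.142 ] [ 1.7999e+02 -3.0000e-02  1.7022e+02] open 0.0381 grip 30.0 F [ 0.3 -0.6 -0.9] j [  51.   16.  -18.   -0.  -56. -151.]
leg cm [ -9.85 -24.04   0.  ] rz -0.1 rows>= 6.2
leg cm [  0.36 -24.61  -0.  ] rz 0.8 rows>= 5.9Traceback (most recent call last):
  File "<stdin>", line 4, in <module>
  File "h.py", line 33, in report
    f=face(s,b,l,h,z,k);r.append(f);print(name,"cen",f[0].round(4),"rect",f[1].round(4),np.round(f[2],1),"ang",round(f[3],1))
  File "h.py", line 17, in face
    c=max(cv2.findContours(m,0,1)[0],key=cv2.contourArea)[:,0]
      ~~~^^^^^^^^^^^^^^^^^^^^^^^^^^^^^^^^^^^^^^^^^^^^^^^^
ValueError: max() iterable argument is empty
```

Only the side view was blocked. From above, red is within about 1 mm of its deck centre at 172°. Carrying grey on to the green lorry.

To row units: -24 cm / 60 = -0.4, -9.8 cm / 60 = -0.1633.

Call:
{"op": "send_rows", "data": {"plan": [[[-0.1633,-0.4,0,0,0,0],[-0.1633,-0.4,0,0,0,0],[-0.1633,-0.4,0,0,0,0],[-0.1633,-0.4,0,0,0,0],[-0.1633,-0.4,0,0,0,0],[-0.1633,-0.4,0,0,0,0],[-0.1633,-0.4,0,0,0,0]]]}}

```text
clock: 31.52
tool_pos: [0.5492, 0.0458, 0.1404]
orientation: [-179.9, -0.2, 170.1]
force: [0.0, 1.1, -0.2]
opening: 0.0379
gripper_force: 30.0
```

To row units: -24.6 cm / 60 = -0.41, 0.4 cm / 60 = 0.0067, 0.8 degrees / 180 = 0.0044.

Call:
{"op": "send_rows", "data": {"plan": [[[0.0067,-0.41,0,0,0,0.0044],[0.0067,-0.41,0,0,0,0.0044],[0.0067,-0.41,0,0,0,0.0044],[0.0067,-0.41,0,0,0,0.0044],[0.0067,-0.41,0,0,0,0.0044],[0.0067,-0.41,0,0,0,0.0044],[0.0067,-0.41,0,0,0,0.0044],[0.0067,-0.41,0,0,0,0.0044]]]}}

```text
clock: 32.18
tool_pos: [0.5029, -0.1927, 0.1406]
orientation: [-180.0, -0.2, 169.2]
force: [-0.7, 0.1, -0.2]
opening: 0.0379
gripper_force: 30.0
```

Call:
{"op": "send_rows", "data": {"plan": [[[0,0,0,0,0,0],[0,0,0,0,0,0],[0,0,0,0,0,0],[0,0,0,0,0,0]]]}}

```text
clock: 32.52
tool_pos: [0.5047, -0.1899, 0.1419]
orientation: [180.0, -0.0, 169.5]
force: [1.4, 0.0, -1.4]
opening: 0.038
gripper_force: 30.0
```

```bash
python3 mv.py .5052 -.1922 .142 169.5 .5052 -.1922 .036 169.5
```

```text
t 32.52 at [ 0.5047 -0.1899  0.1419] [ 1.8000e+02 -2.0000e-02  1.6953e+02] open 0.038 grip 30.0 F [ 1.4  0.  -1.4] j [   0.   12.  -23.   -0.  -55. -101.]
leg cm [-0.09 -0.22 -0.01] rz 0.0 rows>= 0.1
leg cm [ 0.  -0.  10.6] rz -0.0 rows>= 2.5
```

To row units: 10.4 cm / 60 = 0.1733, 9 cm / 60 = 0.15.

Call:
{"op": "send_rows", "data": {"plan": [[[-0.0017,-0.0033,0.05,0,0,0],[-0.0017,-0.0033,0.1083,0,0,0],[-0.0017,-0.0033,0.15,0,0,0],[-0.0017,-0.0033,0.1733,0,0,0],[-0.0017,-0.0033,0.1733,0,0,0],[-0.0017,-0.0033,0.1733,0,0,0],[-0.0017,-0.0033,0.1733,0,0,0],[-0.0017,-0.0033,0.1733,0,0,0]]]}}

```text
clock: 33.18
tool_pos: [0.5063, -0.1929, 0.0396]
orientation: [180.0, 0.1, 169.5]
force: [-0.1, 0.5, -1.2]
opening: 0.0376
gripper_force: 30.0
```

Call:
{"op": "send_rows", "data": {"plan": [[[0,0,0,0,0,0],[0,0,0,0,0,0],[0,0,0,0,0,0],[0,0,0,0,0,0]]]}}

```text
clock: 33.52
tool_pos: [0.5052, -0.1931, 0.0385]
orientation: [180.0, 0.0, 169.4]
force: [0.4, -0.2, -0.2]
opening: 0.0379
gripper_force: 30.0
```

```bash
python3 mv.py .5052 -.1922 .0315 169.5
```

```text
t 33.52 at [ 0.5052 -0.1931  0.0385] [1.7999e+02 4.0000e-02 1.6943e+02] open 0.0379 grip 30.0 F [ 0.4 -0.2 -0.2] j [  -0.   19.  -29.   -0.  -41. -100.]
leg cm [0.02 0.09 0.7 ] rz -0.1 rows>= 0.2
```

To row units: 0.45 cm / 60 = 0.0075, 0.4 cm / 60 = 0.0067.

Call:
{"op": "send_rows", "data": {"plan": [[[0,0.0017,0.0033,0,0,0],[0,0.0017,0.0067,0,0,0],[0,0.0017,0.0075,0,0,0],[0,0.0017,0.0075,0,0,0]]]}}

```text
clock: 33.85
tool_pos: [0.505, -0.1921, 0.0332]
orientation: [-180.0, -0.0, 169.4]
force: [0.1, -1.1, -0.9]
opening: 0.0374
gripper_force: 30.0
```

To row units: 0.1 cm / 60 = 0.0017, 0.05 cm / 60 = 0.0008.

Call:
{"op": "send_rows", "data": {"plan": [[[0,0,0.0008,0,0,0],[0,0,0.0017,0,0,0],[0,0,0.0017,0,0,0],[0,0,0.0017,0,0,0]]]}}

```text
clock: 34.18
tool_pos: [0.5052, -0.1921, 0.0325]
orientation: [-180.0, -0.0, 169.4]
force: [-0.1, -0.9, -1.0]
opening: 0.0377
gripper_force: 30.0
```

To row units: 0.05 cm / 60 = 0.0008.

Call:
{"op": "send_rows", "data": {"plan": [[[0,0,0.0008,0,0,0],[0,0,0.0008,0,0,0],[0,0,0.0008,0,0,0]]]}}

```text
clock: 34.43
tool_pos: [0.5053, -0.1921, 0.0321]
orientation: [180.0, 0.0, 169.4]
force: [-0.7, 0.3, -0.4]
opening: 0.0377
gripper_force: 30.0
```

To row units: 0.05 cm / 60 = 0.0008.

Call:
{"op": "send_rows", "data": {"plan": [[[0,0,0.0008,0,0,0],[0,0,0.0008,0,0,0],[0,0,0.0008,0,0,0]]]}}

```text
clock: 34.68
tool_pos: [0.5053, -0.1921, 0.0316]
orientation: [-180.0, 0.0, 169.4]
force: [-0.2, -0.0, -0.9]
opening: 0.0379
gripper_force: 30.0
```

To row units: 0.05 cm / 60 = 0.0008.

Call:
{"op": "send_rows", "data": {"plan": [[[0,0,0.0008,0,0,0],[0,0,0.0008,0,0,0],[0,0,0.0008,0,0,0]]]}}

```text
clock: 34.93
tool_pos: [0.5053, -0.1921, 0.0316]
orientation: [-180.0, 0.0, 169.4]
force: [-2.1, 0.2, 5.2]
opening: 0.0376
gripper_force: 30.0
```

Call:
{"op": "send_rows", "data": {"plan": [[[0,0,0,0,0,0],[0,0,0,0,0,0],[0,0,0,0,0,0],[0,0,0,0,0,0]]], "fingers": 0.7}}

```text
clock: 35.27
tool_pos: [0.5052, -0.1921, 0.031]
orientation: [-180.0, -0.0, 169.4]
force: [0.1, 0.4, -0.0]
opening: 0.0582
gripper_force: 0.0
```

Call:
{"op": "send_rows", "data": {"plan": [[[0,0,-0.0333,0,0,0],[0,0,-0.0833,0,0,0],[0,0,-0.15,0,0,0],[0,0,-0.2,0,0,0],[0,0,-0.2,0,0,0]]]}}

```text
clock: 35.68
tool_pos: [0.5089, -0.1928, 0.1577]
orientation: [-180.0, 0.6, 169.5]
force: [0.8, -0.1, -0.1]
opening: 0.0615
gripper_force: 0.0
```

```bash
python3 mv.py .38 -.47 .17 171 .22 -.62 .2 171
```

```text
t 35.68 at [ 0.5089 -0.1928  0.1577] [-180.      0.58  169.5 ] open 0.0615 grip 0.0 F [ 0.8 -0.1 -0.1] j [  -0.   11.  -22.    0.  -56. -101.]
leg cm [  7.62 -29.6   -1.23] rz -1.5 rows>= 7.3
leg cm [ 13.46 -17.32  -3.  ] rz -0.0 rows>= 5.3
```

To row units: -29.5 cm / 60 = -0.4917, -1.5 cm / 60 = -0.025.

Call:
{"op": "send_rows", "data": {"plan": [[[0.1267,-0.4917,-0.025,0,0,0],[0.1267,-0.4917,-0.025,0,0,0],[0.1267,-0.4917,-0.025,0,0,0],[0.1267,-0.4917,-0.025,0,0,0],[0.1267,-0.4917,-0.025,0,0,0],[0.1267,-0.4917,-0.025,0,0,0],[0.1267,-0.4917,-0.025,0,0,0],[0.1267,-0.4917,-0.025,0,0,0]]]}}

```text
clock: 36.35
tool_pos: [0.3741, -0.472, 0.1659]
orientation: [-180.0, -0.0, 169.3]
force: [1.0, -0.4, 0.1]
opening: 0.061
gripper_force: 0.0
```

To row units: -17.3 cm / 60 = -0.2883, 13.5 cm / 60 = 0.225.

Call:
{"op": "send_rows", "data": {"plan": [[[0.225,-0.2883,-0.05,0,0,0],[0.225,-0.2883,-0.05,0,0,0],[0.225,-0.2883,-0.05,0,0,0],[0.225,-0.2883,-0.05,0,0,0],[0.225,-0.2883,-0.05,0,0,0],[0.225,-0.2883,-0.05,0,0,0],[0.225,-0.2883,-0.05,0,0,0]]]}}

```text
clock: 36.93
tool_pos: [0.2091, -0.6155, 0.1959]
orientation: [-180.0, -0.0, 169.2]
force: [0.7, 0.9, 0.0]
opening: 0.0615
gripper_force: 0.0
```

Run:
```python
from snap import *
T,S=snap("f1")
m=np.zeros((590,790,3),np.uint8)
def put(a,f,y,x):
    a=cv2.resize(a,None,fx=f,fy=f,interpolation=cv2.INTER_CUBIC);m[y:y+a.shape[0],x:x+a.shape[1]]=a
put(T["img"][192:258,362:442],4.5,0,0);put(S["img"][125:195,310:395],4.5,0,390);put(T["img"][145:192,262:382],3.2,330,0);put(S["img"][135:262,235:315],2,330,420)
cv2.imwrite("pics/f1c.png",m[:,:,::-1])
for a in(("red",.063,(400,195,440,245),(0,120,190),(8,255,255),(320,125,385,170),(0,120,150),(8,255,255)),
 ("grey",.063,(366,192,396,240),(0,0,145),(180,40,190),(315,145,375,185),(0,0,120),(180,40,150)),
 ("blue",.0675,(265,145,320,190),(110,60,150),(130,255,255),(235,190,295,270),(110,60,113),(130,255,255)),
 ("yellow",.0675,(322,145,382,195),(18,90,236),(32,255,255),(255,135,312,215),(15,90,205),(32,255,255))):
    try: report(T,S,*a)
    except Exception as e: print(a[0],e)
for n,s,ps in(("T",T,[(291,163),(291,173),(350,163),(350,176)]),("S",S,[(268,215),(262,245),(280,230),(285,172),(280,190),(300,180)])):
    g=cv2.cvtColor(s["img"],cv2.COLOR_RGB2HSV);print(n,[g[p[1],p[0]].tolist() for p in ps])
```

```text
red cen [ 0.4884 -0.2881] rect [ 0.4877 -0.288 ] [36.6 97.5] ang 172.1
red cen [ 0.4917 -0.2854] rect [ 0.4917 -0.2849] [39.7 96.2] ang 171.8
   tri [ 0.4899 -0.2889  0.0602] gap mm [-3.6  0.3 -0.5]
grey cen [ 0.5035 -0.1919] rect [ 0.5036 -0.1919] [38.  99.2] ang 169.4
grey cen [ 0.5055 -0.1883] rect [ 0.5046 -0.1882] [ 36.6 100. ] ang 169.9
   tri [ 0.5043 -0.1923  0.0603] gap mm [-0.6  0.1 -0.1]
blue cen [0.651  0.0523] rect [0.6508 0.052 ] [34.6 93.5] ang 85.4
blue cen [0.6488 0.0589] rect [0.6483 0.0618] [ 48.7 107. ] ang 85.8
   tri [0.6516 0.0528 0.0598] gap mm [ 2.7 -0.1  0.8]
yellow cen [ 0.6342 -0.1109] rect [ 0.6338 -0.111 ] [45.5 92. ] ang 85.5
yellow cen [ 0.6367 -0.1042] rect [ 0.6358 -0.1013] [ 49.2 106. ] ang 85.4
   tri [ 0.6367 -0.1114  0.0599] gap mm [-1.6  0.1 -0.4]
T [[116, 154, 162], [117, 137, 130], [25, 143, 244], [22, 152, 235]]
S [[116, 154, 136], [117, 128, 98], [122, 91, 73], [20, 162, 224], [19, 162, 175], [14, 49, 131]]
```

View pics/f1c.png

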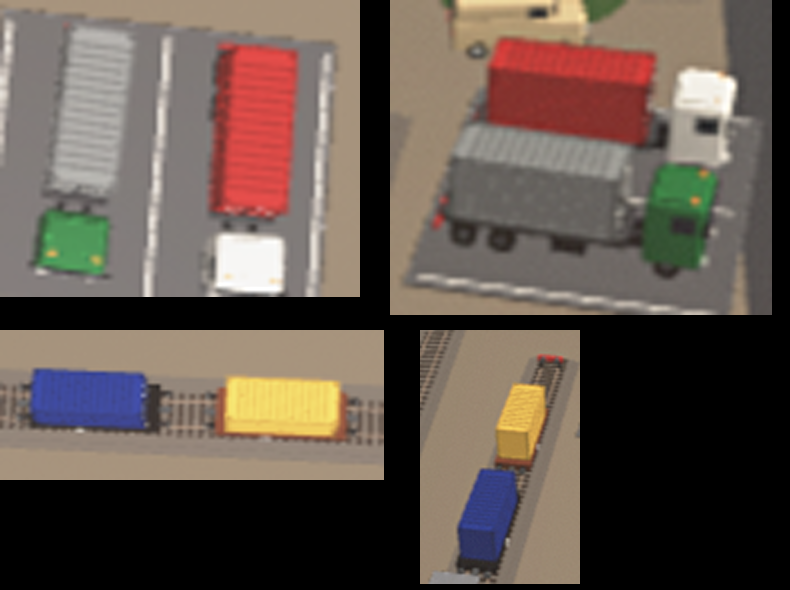

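All four containers are square, and in the same view each is within about 1 mm of its deck centre. I'll do a quick check that the stacker and van haven't moved, then hand in.

Run:
```python
import numpy as np
from plant import ctrl
a=np.load("top0.npz")["img"].astype(int);b=np.load("top_f1.npz")["img"].astype(int)
d=np.abs(a-b).max(2)
ok=True
for n,(x0,y0,x1,y1) in{"stacker":(292,205,322,262),"van":(450,188,472,226)}.items():
    k=int((d[y0:y1,x0:x1]>40).sum());print(n,"changed px",k);ok&=k<15
if ok: print(ctrl.close_job())
```

```text
stacker changed px 0
van changed px 0
the job is handed in; nothing more can be done
None
```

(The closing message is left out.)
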